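# Make up the sample tray: tiles glaze up, then the matching drawer knob

### The job

Make up the sample tray for the kitchen refit: first lay every tile on the desk flat in its own square pocket of the tray, blue glaze up, tipping any tile that lies face down up against the dark wooden stop and over onto its back. Only when all the tiles are in, open the blue lid of the organiser (not the red or the yellow one) wide, put the blue drawer knob from that compartment in the tray's small pocket, and shut the blue lid again. Leave the mug, the tin and the eraser where they are.

Things in the scene. Friction and masses are not known exactly. Their poses are not given: they have to be found in the camera images.
- tile_a: square wall tile sample 56 x 56 x 10 mm, about 70 g, one face glazed blue, the other bare terracotta; origin at its centre, +z out of the glazed face, x and y parallel to its sides; lies loose on the desk, at the start glazed face DOWN (terracotta showing). Absent in some starts
- tile_b: square wall tile sample 56 x 56 x 10 mm, about 70 g, one face glazed blue, the other bare terracotta; origin at its centre, +z out of the glazed face, x and y parallel to its sides; lies loose on the desk, at the start glazed face DOWN (terracotta showing). Absent in some starts
- tile_c: square wall tile sample 56 x 56 x 10 mm, about 70 g, one face glazed blue, the other bare terracotta; origin at its centre, +z out of the glazed face, x and y parallel to its sides; lies loose on the desk, at the start glazed face up. Absent in some starts
- tile_d: square wall tile sample 56 x 56 x 10 mm, about 70 g, one face glazed blue, the other bare terracotta; origin at its centre, +z out of the glazed face, x and y parallel to its sides; lies loose on the desk, at the start glazed face up. Absent in some starts
- tray: white-painted wooden sample tray fixed on the desk, 72 (x) x 316 (y) x 9 mm, origin at the centre of its underside; floor 5 mm thick, rims 4 mm wide that stand 4 mm above the floor (rim tops at 9 mm); along its y axis a row of four square tile pockets and, at the +y end, one small knob pocket with blue lining
- pocket0 (a point): centre of the floor of tile pocket 0: 64 x 64 mm inside, 5 mm above the desk, sides parallel to the tray's x and y; pocket centres are 68 mm apart along the tray's y. Any tile may go in any pocket
- pocket1 (a point): centre of the floor of tile pocket 1: 64 x 64 mm inside, 5 mm above the desk, sides parallel to the tray's x and y; pocket centres are 68 mm apart along the tray's y. Any tile may go in any pocket
- pocket2 (a point): centre of the floor of tile pocket 2: 64 x 64 mm inside, 5 mm above the desk, sides parallel to the tray's x and y; pocket centres are 68 mm apart along the tray's y. Any tile may go in any pocket
- pocket3 (a point): centre of the floor of tile pocket 3: 64 x 64 mm inside, 5 mm above the desk, sides parallel to the tray's x and y; pocket centres are 68 mm apart along the tray's y. Any tile may go in any pocket
- knob_pocket (a point): centre of the floor (5 mm above the desk) of the small knob pocket, 36 x 36 mm inside
- stop: dark wooden stop strip fixed to the desk, 22 mm thick, 140 mm long, 35 mm high; origin on the desk under the middle of its front face; its y axis runs along the face, its x axis points into the strip, away from the robot, so free desk lies on its -x side. A tile can be tipped up against its top edge, stands leaning on it with some 15 mm showing above, and can then be pulled over from behind
- rack: white base plate of the organiser, fixed, 96 x 282 x 6 mm, origin at the centre of its underside; the three boxes stand on it side by side along its y axis, 92 mm apart, same yaw; with lids shut 51.5 mm high above the desk, fins to 75 mm
- box_blue: compartment with the blue lid, one of three white square boxes in a row on a white base, in any order; outside 88 x 88 x 40 mm, walls and floor 4 mm; origin at the centre of its underside, 6 mm above the desk; its x axis points from its front (the robot's side) to the hinge at the back
- lid_blue (a joint): hinge of the blue lid, rad: 0 shut, grows as the front edge swings up and back, stop at 1.9; stiff enough to stay at whatever angle it is left
- lid_blue_fin (a point): grip point on the blue lid's fin: an upright fin 14 mm wide (along the hinge), 10 mm thick and 24 mm tall on top of the 88 x 88 x 5 mm lid near its front edge; this point lies on its middle line 9 mm below its tip, 76 mm in front of the hinge and 20 mm above it when shut
- lid_blue_hinge (a point): middle of the blue lid's hinge line, on the back rim of its box, 46.5 mm above the desk; the hinge line runs along the box's y axis
- lid_red (a joint): hinge of the red lid (same make as the blue), rad: 0 shut; to stay shut
- lid_yellow (a joint): hinge of the yellow lid (same make as the blue), rad: 0 shut; to stay shut
- knob_blue: blue drawer knob, about 45 g, inside the blue-lidded compartment, standing on its floor: square brass base 24 x 24 x 6 mm, 13 mm stem 9 mm tall, square blue head 24 x 24 x 13 mm on top; 28 mm tall in all; origin at half height, +z towards the head
- mug: white mug, radius 38 mm, 90 mm high, origin under its middle; bystander
- tin: flat green tin with a grey lid, 60 x 90 x 20 mm, origin under its middle; bystander
- eraser: white and blue eraser, 22 x 45 x 13 mm, origin under its middle; bystander
There are look-alikes about, which are no part of the job. Leave any green or purple look-alike of the tile_c alone.

How it is judged:
On the way, in this order (a step that is already met when the one before it is completed fails the run):
1. a face-down tile is tipped up against the stop (((angle between tile_a's own z axis and vertical between 0.6 and 2.54 rad and x of tile_a in the frame of stop between -0.06 and 0.03 m and y of tile_a in the frame of stop between -0.1 and 0.1 m) or (angle between tile_b's own z axis and vertical between 0.6 and 2.54 rad and x of tile_b in the frame of stop between -0.06 and 0.03 m and y of tile_b in the frame of stop between -0.1 and 0.1 m))), for 0.02 s.
2. all the tiles lie in tray pockets, glaze up ((horizontal distance between tile_a and pocket0 below 0.008 m or horizontal distance between tile_a and pocket1 below 0.008 m or horizontal distance between tile_a and pocket2 below 0.008 m or horizontal distance between tile_a and pocket3 below 0.008 m) and height (world z) of each of tile_a, tile_b, tile_c, tile_d below 0.0125 m and angle between each of tile_a, tile_b, tile_c, tile_d's own z axis and vertical below 0.08 rad and (horizontal distance between tile_b and pocket0 below 0.008 m or horizontal distance between tile_b and pocket1 below 0.008 m or horizontal distance between tile_b and pocket2 below 0.008 m or horizontal distance between tile_b and pocket3 below 0.008 m) and (horizontal distance between tile_c and pocket0 below 0.008 m or horizontal distance between tile_c and pocket1 below 0.008 m or horizontal distance between tile_c and pocket2 below 0.008 m or horizontal distance between tile_c and pocket3 below 0.008 m) and (horizontal distance between tile_d and pocket0 below 0.008 m or horizontal distance between tile_d and pocket1 below 0.008 m or horizontal distance between tile_d and pocket2 below 0.008 m or horizontal distance between tile_d and pocket3 below 0.008 m)), for 0.2 s.
3. the blue lid is open wide (value of joint lid_blue above 1.1 rad), for 0.1 s.
4. the blue knob lies in the small pocket (horizontal distance between knob_blue and knob_pocket below 0.014 m and height (world z) of knob_blue below 0.026 m), for 0.2 s.
At the end, for the whole second after the job is handed in: Every tile present lies flat (0.08 rad) on the floor of a tile pocket, glaze up, within 8 mm of its centre; the blue knob lies in the knob pocket within 14 mm of its centre (knob middle below 26 mm); all three lids shut (below 0.1 rad); tiles and knob at rest (all of step 2 and all of step 4 and value of joint each of lid_blue, lid_red, lid_yellow below 0.1 rad and linear speed of each of tile_a, tile_b, tile_c, tile_d, knob_blue below 0.02 m/s); the robot touches nothing.
It fails at once if the red or the yellow lid is opened (value of joint any of lid_red, lid_yellow above 0.3 rad).
It fails at once if a bystander is shifted by more than 4 cm (distance of any of mug, tin, eraser from where it was at the start of the episode above 0.04 m).
Of tile_a, tile_b only 1 to 2 are there at a start; the rules pass over those that are not, and their reading is None.
Of tile_c, tile_d only 1 to 2 are there at a start; the rules pass over those that are not, and their reading is None.
At some moment in a run one of tile_a, tile_b, tile_c, tile_d may be knocked a few centimetres aside while the robot is not near it.
Once in a run the grip may slacken for a moment while it holds something.
It also fails if it takes over 210 s, if anything falls off the work surface, if the arm or the gripper's body presses on something with over 40 N, if the wrist force passes 120 N, or if a joint passes its speed limit or range.

### The arm

A 6-joint arm with a two-finger parallel gripper is mounted at the origin on the work surface. World frame = base frame: x ahead of the robot, y to its left, z up, the work surface at z = 0. Lengths are in m, angles in rad, forces in N, time in s.
With the tool pointing down it reaches from about 0.25 to 0.725 m from the base axis. Payload 4 kg.
Tool frame: the origin (TCP) lies midway between the tips of the shut fingers; the grasp point (between the pads) lies bot.tcp_to_grasp behind it (bot.tcp_to_grasp is the distance from the TCP to the grasp point, in m); z points along the fingers, y is the line along which they close (so a half turn about z gives the same grasp; the last joint's range is limited). The gripper opens to 85 mm and grips with 20 to 120 N. Pads are 22 mm wide; open, the fingers measure 114 mm over their backs; the gripper's body (76 mm by 85 mm) begins 54 mm behind the grasp point. The pads swing forward as they close: fully open they stand 13 mm farther back than shut.
Start: joints at [-1.313, 0.241, 0.005, 1.335, 0, 1.571], TCP at [0.127, -0.483, 0.231] pointing down, gripper open.
Joint ranges: [-2.72, 2.72], [-1.05, 1.87], [-1.09, 1.28], [-1.99, 2.15], [-1.42, 1.44], [-3.14, 3.14]. Speed limits (rad/s): [2.79, 2.79, 3.14, 3.14, 3.14, 3.14].

### API

Orientations are given as a unit quaternion [x, y, z, w].
In Python, from workcell import readout, camera, bot gives the robot as it stands. The module is installed in compiled form; this text tells all that it offers.
- The arm moves only by the tool jog_arm, never from a script. Its argument "motion" is a list of rows, each an object of numbers: "x", "y", "z": the shift along the tool's x, y, z in mm; "spin": the turn about the tool's z in degrees; "fingers": the closure, from -1 (fully open) to 1 (shut). A call has 1 to 8 rows; each row is the pose to reach, as a shift and turn from the pose commanded when the call began, along the tool's axes at that moment; what a row does not reach only later rows make up. A row lasts 1/8 s, in which the tool goes at most 62.5 mm and 10.7 degrees, less where a joint would pass 70% of its speed; a pose out of reach is approached as far as the arm can. A call with a gripper value outside its range is refused whole. The fingers move at their own pace and stop on an object; the grip force is fixed at half the most. Time passes only in rows, so rows that repeat a pose let the fingers close. It gives the time, the measured TCP pose, the force, the opening and the grip force at its end, in the units of the state.
- readout.get_obs(): the state, without advancing time (a new reading comes with each control period).
- camera(name): name is "scene" or "top" or "wrist"; returns a dict with "pixels" (480x640x3 uint8, red, green, blue), "K" (3x3 intrinsics, pixels), "rvec" (rotation vector, rad) and "tvec" (3), from world to camera coordinates, as OpenCV has them. Camera axes: x right, y down, z forward; pixel columns grow to the right and rows downward; lengths in m; the calibration is good to about 2 mm. A picture is of the moment at which its call begins. There is no depth.
- bot.job_done(): hands the job in; it is judged then, once.
The state is a dict: "clock": time; "joint_pos": joint angles; "joint_vel": joint speeds; "tau": joint torques, N m; "eef_pos": TCP position; "tool_rot": TCP orientation; "ft_force": force on the tool from outside, world axes, zero at the start; "ft_torque": the same for the moment, N m; "grip_width": finger opening in m; "grasp_force": force on a finger pad.
Only numpy, scipy, OpenCV 4.12 (cv2) and the standard library are available. Lean on these libraries where they do the work, as an engineer would, in place of code of your own. Each camera call takes 0.05 s, during which the arm holds its last target. There are 200 camera calls.

## Working session

There is one attempt and no reset: what is moved stays moved. The work goes in short steps, Python scripts to look and compute and a tool call to move; the robot and the scene stay as the last step left them, time stands still between calls to the robot, and variables do not carry over. Pictures are saved under pics/ and viewed, at most 14 in all, crops included, and the job is handed in when it is done.

Besides the shell and the picture viewer there is one more tool, called after "Request:" in YAML: its name, and indented under it one key for each argument. jog_arm: Moves the arm, as the interface text tells. Its arguments: {"type":"object","properties":{"motion":{"type":"array"}},"required":["motion"]}

```bash
mkdir -p pics
cat > h.py <<'E'
import numpy as np, cv2, sys
from workcell import readout, camera, bot
from scipy.spatial.transform import Rotation as R
def snap(name, fn=None):
    c=camera(name)
    if fn: cv2.imwrite('pics/'+fn, c['pixels'][:,:,::-1])
    return c
def unproj(c,uv,z):
    uv=np.atleast_2d(np.array(uv,float)); Rm=cv2.Rodrigues(np.array(c['rvec'],float))[0]; t=np.array(c['tvec'],float).ravel()
    K=np.array(c['K']); d=(np.linalg.inv(K)@np.c_[uv,np.ones(len(uv))].T).T@Rm; o=-Rm.T@t
    return o+d*((z-o[2])/d[:,2])[:,None]
def proj(c,P):
    return cv2.projectPoints(np.atleast_2d(np.array(P,float)),np.array(c['rvec'],float),np.array(c['tvec'],float),np.array(c['K'],float),None)[0][:,0]
def blobs(c,lo,hi,z,amin=60):
    hsv=cv2.cvtColor(c['pixels'],cv2.COLOR_RGB2HSV); m=cv2.inRange(hsv,np.array(lo),np.array(hi))
    out=[]
    for k in cv2.findContours(m,cv2.RETR_EXTERNAL,cv2.CHAIN_APPROX_NONE)[0]:
        if cv2.contourArea(k)<amin: continue
        P=unproj(c,k[:,0,:],z)[:,:2]*1000
        r=cv2.minAreaRect(P.astype(np.float32)); b=k[:,0,:].mean(0)
        out.append((np.round(b),np.round(r[0],1),np.round(r[1],1),round(r[2],1)))
    return out
def togo(xyz):
    "tool-axis shift mm from the measured pose to a world point (mm)"
    o=readout.get_obs(); q=R.from_quat(o['tool_rot'])
    return np.round(q.inv().apply(np.array(xyz)-np.array(o['eef_pos'])*1000),1)
def st():
    o=readout.get_obs(); q=R.from_quat(o['tool_rot']).as_matrix()
    print('t',round(o['clock'],2),'tcp',np.round(np.array(o['eef_pos'])*1000,1),'toolx',np.round(q[:,0],3),'tooly',np.round(q[:,1],3),'z',np.round(q[:,2],3),'w',round(o['grip_width']*1000,1),'gf',round(o['grasp_force'],1),'f',np.round(o['ft_force'],1),'j',np.round(o['joint_pos'],2))
E
python3 - <<'E'
from h import *
st(); print(bot.tcp_to_grasp)
c=snap('top','top0.png'); snap('scene','scene0.png')
print(np.round(c['K'],1), unproj(c,[[0,0],[639,0],[0,479],[639,479]],0).round(3))
E
```

```text
t 0.0 tcp [ 127.3 -482.9  230.4] toolx [ 0.967  0.255 -0.   ] tooly [ 0.255 -0.967 -0.002] z [-0.001  0.002 -1.   ] w 85.6 gf 0.0 f [-0.6 -0.  -0.3] j [-1.31  0.24  0.    1.34 -0.    1.57]
0.0187
[[527.9   0.  313.4]
 [  0.  527.9 242.9]
 [  0.    0.    1. ]] [[ 1.074  0.711  0.   ]
 [ 1.072 -0.804  0.   ]
 [ 0.019  0.622  0.   ]
 [-0.009 -0.67   0.   ]]
```

View pics/top0.png

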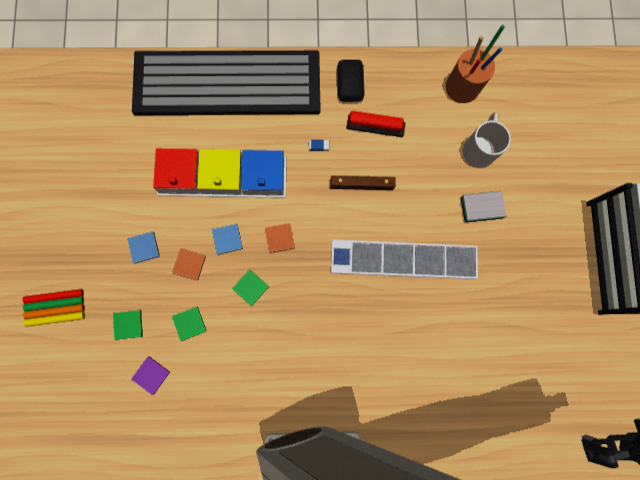

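View pics/scene0.png

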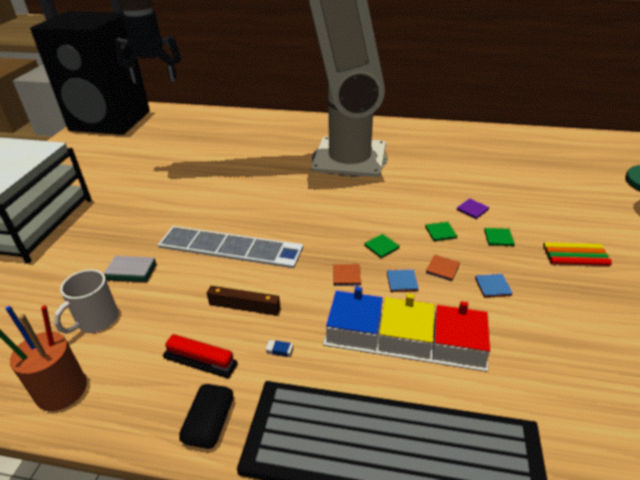

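Candidates in the top view:
- **Blue-glazed tiles:** (143,247) and (227,239).
- **Terracotta tiles:** (189,264) and (280,238).
- **Look-alikes to leave:** green at (128,324), (189,323) and (251,287), purple at (151,375).
- **Other blue things:** lid (263,170), knob pocket (342,256), eraser (319,145).

The stop is at (363,182). Next I measure these and check them in one crop.

Run:
```python
from h import *
c=snap('top')
p=c['pixels']
for n,uv in dict(blue=(143,247),terra=(280,238),stop=(363,182),tray=(365,250),wood=(420,330),lid=(263,165)).items(): print(n,cv2.cvtColor(p,cv2.COLOR_RGB2HSV)[uv[1],uv[0]])
print('blue'); [print(*b) for b in blobs(c,(100,80,60),(125,255,255),10)]
print('terra'); [print(*b) for b in blobs(c,(4,120,60),(12,215,255),10)]
print('stop'); [print(*b) for b in blobs(c,(0,100,15),(25,255,110),35,150)]
im=cv2.resize(p[130:310,110:490],None,fx=2.1,fy=2.1,interpolation=cv2.INTER_CUBIC)
cv2.imwrite('pics/crop1.png',im[:,:,::-1])
```

```text
blue [104 139 171]
terra [ 10 186 181]
stop [ 12 176  87]
tray [114  11 119]
wood [ 16 137 205]
lid [108 215 183]
blue
[341. 256.] [-1006.1   700.1] [238.8 257.9] 88.7
[143. 247.] [-1211.6 -2651.4] [439.6 434.9] 14.9
[227. 239.] [-1336.9 -1239. ] [439.5 431.1] 12.0
[262. 170.] [-2549.5  -649. ] [715.1 726. ] 89.5
[317. 144.] [-3005.6   327.2] [212.8 166.5] 89.5
terra
[188. 264.] [ -913.7 -1877.1] [449. 441.] 72.5
[279. 238.] [-1344.6  -342.6] [449.5 432.6] 10.0
[363. 181.] [-2340.  1111.] [1103.7  162.7] 89.4
[477.  66.] [-4477.1  3247.1] [671.5 698.4] 55.5
stop
[362. 183.] [-9626.1  4184.7] [4337.9  896.5] 89.4
[463.  85.] [-16485.6  11396. ] [2489.6 2609.6] 56.9
```

View pics/crop1.png

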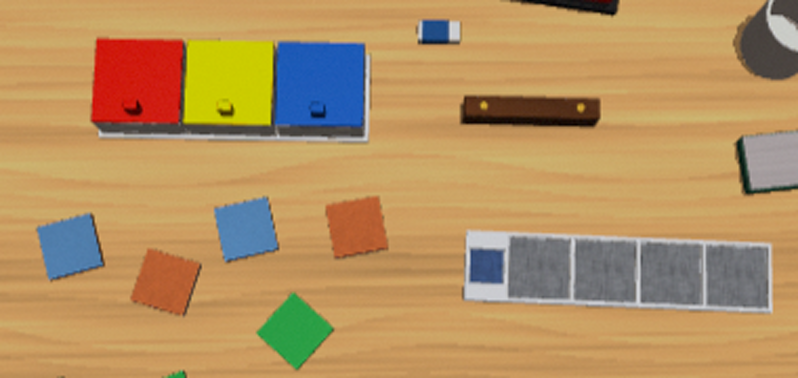

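The crop shows two blue-glazed tiles (full-frame (143,247), (227,239)) and two terracotta ones ((189,264), (280,238)). All four have clean square outlines, and the green and purple tiles are separate. The helper took z in mm where metres were needed, so I'll redo the measurement.

```bash
sed -i 's|unproj(c,k\[:,0,:\],z)|unproj(c,k[:,0,:]+0.0,z/1000)|' h.py
cat >> h.py <<'E'
def tiles(c):
    print('blue'); [print(*b) for b in blobs(c,(100,80,60),(125,255,255),10)]
    print('terra'); [print(*b) for b in blobs(c,(4,120,60),(12,215,255),10)]
E
python3 - <<'E'
from h import *
c=snap('top'); tiles(c); p=c['pixels']
hsv=cv2.cvtColor(p,cv2.COLOR_RGB2HSV)
# knob pocket lining & tray pockets (grey), z=5
print('lining'); [print(*b) for b in blobs(c,(100,80,60),(125,255,255),5) if 320<b[0][0]<360 and b[0][1]>230]
print('grey'); [print(*b) for b in blobs(c,(0,0,60),(180,45,150),5,300) if 320<b[0][0]<500 and 230<b[0][1]<290]
print('white tray'); [print(*b) for b in blobs(c,(0,0,160),(180,60,255),9,300) if 320<b[0][0]<500 and 230<b[0][1]<290]
print('lid'); [print(*b) for b in blobs(c,(100,180,60),(125,255,255),51.5) if b[0][1]<190 and b[0][0]<300]
for u in (335,350,380,390): print(u,[(v,tuple(hsv[v,u])) for v in range(173,194,1)])
E
```

```text
blue
[341. 256.] [457.6 -69.9] [30.2 32.6] 88.7
[143. 247.] [483.6 354.3] [55.6 55. ] 14.9
[227. 239.] [499.5 175.5] [55.6 54.6] 12.0
[262. 170.] [653.  100.8] [90.5 91.9] 89.5
[317. 144.] [710.7 -22.7] [26.9 21.1] 89.5
terra
[188. 264.] [446.  256.3] [56.8 55.8] 72.5
[279. 238.] [500.1  62.3] [56.2 54.7] 9.9
[363. 181.] [ 625.8 -121.8] [139.6  21. ] 88.2
[476.  66.] [ 895.3 -390.7] [85.2 92.4] 57.4
lining
[341. 256.] [458.4 -70.3] [30.4 32.8] 88.7
grey
[461. 261.] [ 445.  -329.7] [63.6 63.6] 86.7
[430. 260.] [ 448.7 -262. ] [63.4 62.5] 86.7
[398. 259.] [ 452.3 -192.7] [62.8 63.2] 87.2
[366. 257.] [ 456.4 -125.6] [63.1 61.9] 88.3
white tray
[404. 259.] [ 450.7 -206.6] [315.7  73.6] 86.8
lid
[262. 170.] [639.6  97.5] [86.7 84.1] 89.5
335 [(173, (np.uint8(19), np.uint8(128), np.uint8(203))), (174, (np.uint8(19), np.uint8(128), np.uint8(204))), (175, (np.uint8(17), np.uint8(139), np.uint8(147))), (176, (np.uint8(11), np.uint8(178), np.uint8(86))), (177, (np.uint8(11), np.uint8(177), np.uint8(88))), (178, (np.uint8(13), np.uint8(185), np.uint8(88))), (179, (np.uint8(10), np.uint8(185), n
[... 3359 characters left out ...]
(184), np.uint8(83))), (181, (np.uint8(11), np.uint8(180), np.uint8(82))), (182, (np.uint8(12), np.uint8(194), np.uint8(79))), (183, (np.uint8(11), np.uint8(174), np.uint8(82))), (184, (np.uint8(11), np.uint8(179), np.uint8(81))), (185, (np.uint8(11), np.uint8(173), np.uint8(84))), (186, (np.uint8(11), np.uint8(169), np.uint8(59))), (187, (np.uint8(9), np.uint8(151), np.uint8(27))), (188, (np.uint8(10), np.uint8(226), np.uint8(26))), (189, (np.uint8(5), np.uint8(161), np.uint8(27))), (190, (np.uint8(16), np.uint8(144), np.uint8(115))), (191, (np.uint8(17), np.uint8(141), np.uint8(175))), (192, (np.uint8(16), np.uint8(137), np.uint8(196))), (193, (np.uint8(16), np.uint8(136), np.uint8(200)))]
```

```bash
cat >> h.py <<'E'
def seq(wps, start=None):
    "wps: (x,y,z,psi_deg) world mm; prints successive deltas in tool axes at each start"
    if start is None:
        o=readout.get_obs(); q=R.from_quat(o['tool_rot']).as_matrix(); start=(*np.array(o['eef_pos'])*1000, np.degrees(np.arctan2(q[1,0],q[0,0])))
    for w in wps:
        a=np.radians(start[3]); d=np.array(w[:3])-start[:3]; tx=np.array([np.cos(a),np.sin(a),0]); ty=np.array([np.sin(a),-np.cos(a),0])
        s=(start[3]-w[3]+180)%360-180
        print('to',np.round(w,1),': x',round(d@tx,1),'y',round(d@ty,1),'z',round(-d[2],1),'spin',round(s,1),'rows',round(max(np.linalg.norm(d)/62.5,abs(s)/10.7),1)); start=w
E
python3 - <<'E'
from h import *
c=snap('top')
print('top edge',unproj(c,[[335,184.9],[350,185.2],[380,186],[390,186.3]],.035).round(4)[:,:2].tolist())
print('bot edge',unproj(c,[[335,188.8],[350,189.1],[380,189.8],[390,190]],0).round(4)[:,:2].tolist())
print([ (n,unproj(c,[uv],.035).round(4)[0,:2].tolist()) for n,uv in dict(l=(330.5,181),r=(395,183)).items()])
st(); seq([(483.4,59.4,100,9.9),(483.4,59.4,1,9.9)])
E
```

```text
top edge [[0.6098, -0.059], [0.6088, -0.0913], [0.6064, -0.1561], [0.6055, -0.1777]]
bot edge [[0.611, -0.0612], [0.6099, -0.0945], [0.6076, -0.1613], [0.6069, -0.1836]]
[('l', [0.6186, -0.0495]), ('r', [0.6127, -0.1889])]
t 0.25 tcp [ 127.4 -483.2  230.9] toolx [0.967 0.255 0.   ] tooly [ 0.255 -0.967 -0.001] z [-0.     0.001 -1.   ] w 85.1 gf 0.0 f [ 1.  -0.2 -0.2] j [-1.31  0.24  0.    1.34  0.    1.57]
to [483.4  59.4 100.    9.9] : x 482.6 y -433.9 z 130.9 spin 4.9 rows 10.6
to [483.4  59.4   1.    9.9] : x 0.0 y 0.0 z 99.0 spin 0.0 rows 1.6
```

Request:
jog_arm:
  motion:
    - {"x": 241,"y": -217,"z": 65,"spin": 5,"fingers": -1}
    - {"x": 241,"y": -217,"z": 65,"spin": 5,"fingers": -1}
    - {"x": 241,"y": -217,"z": 65,"spin": 5,"fingers": -1}
    - {"x": 241,"y": -217,"z": 65,"spin": 5,"fingers": -1}
    - {"x": 241,"y": -217,"z": 65,"spin": 5,"fingers": -1}
    - {"x": 241,"y": -217,"z": 65,"spin": 5,"fingers": -1}
    - {"x": 241,"y": -217,"z": 65,"spin": 5,"fingers": -1}

```text
clock: 1.12
eef_pos: [0.3055, -0.211, 0.1661]
tool_rot: [0.996, 0.087, -0.0, -0.0]
ft_force: [-0.5, 0.4, -0.5]
grip_width: 0.0854
grasp_force: 0.0
```

Run:
```python
from h import *
st(); seq([(483.4,59.4,70,9.9)])
```

```text
t 1.12 tcp [ 305.5 -211.   166.1] toolx [ 0.985  0.173 -0.001] tooly [ 0.173 -0.985 -0.   ] z [-0.001  0.    -1.   ] w 85.4 gf 0.0 f [-0.5  0.4 -0.5] j [-0.6   0.03 -0.42  1.12 -0.    2.36]
to [483.4  59.4  70.    9.9] : x 222.1 y -235.5 z 96.1 spin 0.1 rows 5.4
```

Request:
jog_arm:
  motion:
    - {"x": 222,"y": -235.5,"z": 70,"spin": -80,"fingers": -0.55}
    - {"x": 222,"y": -235.5,"z": 70,"spin": -80,"fingers": -0.55}
    - {"x": 222,"y": -235.5,"z": 70,"spin": -80,"fingers": -0.55}
    - {"x": 222,"y": -235.5,"z": 70,"spin": -80,"fingers": -0.55}
    - {"x": 222,"y": -235.5,"z": 70,"spin": -80,"fingers": -0.55}
    - {"x": 222,"y": -235.5,"z": 70,"spin": -80,"fingers": -0.55}
    - {"x": 222,"y": -235.5,"z": 70,"spin": -80,"fingers": -0.55}
    - {"x": 222,"y": -235.5,"z": 70,"spin": -80,"fingers": -0.55}

```text
clock: 2.12
eef_pos: [0.4846, 0.0565, 0.0961]
tool_rot: [0.708, 0.707, -0.0, 0.0]
ft_force: [0.1, -0.7, 0.7]
grip_width: 0.0662
grasp_force: 0.0
```

Request:
jog_arm:
  motion:
    - {"z": 25,"spin": -80}
    - {"z": 25,"spin": -80}
    - {"z": 25,"spin": -80}
    - {"z": 25,"spin": -80}
    - {"z": 25,"spin": -80}
    - {"z": 25,"spin": -80}
    - {"z": 25,"spin": -80}
    - {"z": 25,"spin": -80}

```text
validation failed for argument at $.mo...
```

Run:
```python
from h import *
st(); seq([(483.4,59.4,60,189.9),(483.4,59.4,1,189.9)])
snap('wrist','w1.png'); snap('top','t1.png')
```

```text
t 2.12 tcp [484.6  56.5  96.1] toolx [ 0.002  1.    -0.001] tooly [ 1.    -0.002 -0.   ] z [-0.    -0.001 -1.   ] w 66.2 gf 0.0 f [ 0.1 -0.7  0.7] j [ 0.12  0.32 -0.26  0.99 -0.    1.69]
to [483.4  59.4  60.  189.9] : x 2.9 y -1.2 z 36.1 spin -100.0 rows 9.3
to [483.4  59.4   1.  189.9] : x 0.0 y 0.0 z 59.0 spin 0.0 rows 0.9
```

View pics/w1.png

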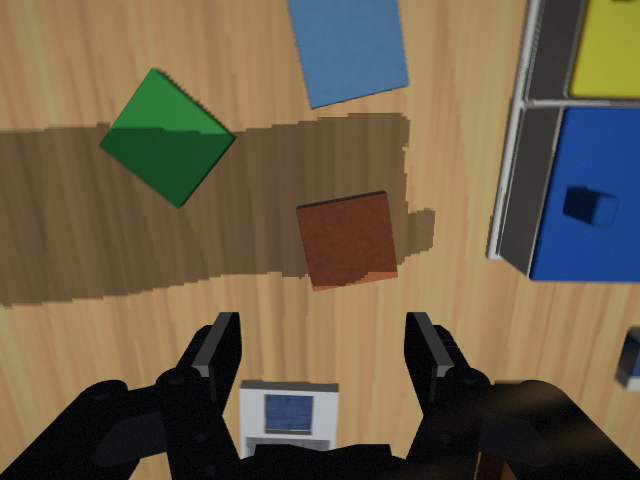

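The wrist view shows the terracotta tile in the arm's shadow around (347,240), the blue tile above it at (350,50), and the blue lid with its fin at (590,205). The layout agrees with the measurements. A row needs all five values, so I'll finish the turn that way.

Request:
jog_arm:
  motion:
    - {"x": 0,"y": 0,"z": 30,"spin": -80,"fingers": -0.5}
    - {"x": 0,"y": 0,"z": 30,"spin": -80,"fingers": -0.5}
    - {"x": 0,"y": 0,"z": 30,"spin": -80,"fingers": -0.5}
    - {"x": 0,"y": 0,"z": 30,"spin": -80,"fingers": -0.5}
    - {"x": 0,"y": 0,"z": 30,"spin": -80,"fingers": -0.5}
    - {"x": 0,"y": 0,"z": 30,"spin": -80,"fingers": -0.5}
    - {"x": 0,"y": 0,"z": 30,"spin": -80,"fingers": -0.5}
    - {"x": 0,"y": 0,"z": 30,"spin": -80,"fingers": -0.5}

```text
clock: 3.22
eef_pos: [0.4844, 0.0564, 0.0665]
tool_rot: [0.089, 0.996, -0.0, 0.0]
ft_force: [0.4, 0.8, 0.7]
grip_width: 0.0638
grasp_force: 0.0
```

Run:
```python
from h import *
c=snap('top'); tiles(c)
c=snap('wrist'); print('wrist'); tiles(c)
st(); seq([(483.4,59.4,1,189.9)])
```

```text
blue
[341. 256.] [457.6 -69.9] [30.2 32.6] 88.7
[143. 247.] [483.6 354.3] [55.6 55. ] 14.9
[223. 238.] [498.6 179.5] [55.6 46.3] 11.9
[258. 151.] [693.2 106.5] [71.  11.6] 89.5
[317. 144.] [710.7 -22.7] [27.  21.1] 89.5
terra
[188. 264.] [446.1 256.3] [56.9 56. ] 72.5
[363. 181.] [ 626.5 -121.9] [139.7  20.6] 89.4
[476.  64.] [ 897.8 -392.5] [85.6 86.2] 57.1
wrist
blue
[491. 475.] [651.8 144.1] [29.8  9.9] 79.8
[ 94. 262.] [457.7 -67.2] [31.6 33.5] 86.7
[541. 259.] [500.5 175.6] [55.7 55.7] 12.2
terra
[339. 293.] [501.2  62.8] [55.7 55.5] 10.0
[637. 175.] [460.4 223.7] [13.2  4. ] 4.6
t 3.33 tcp [484.4  56.5  66.5] toolx [-0.984  0.181 -0.   ] tooly [ 0.181  0.984 -0.   ] z [ 0. -0. -1.] w 64.2 gf 0.0 f [ 0.9 -0.8 -0.8] j [ 0.12  0.36 -0.3   0.92 -0.    0.3 ]
to [483.4  59.4   1.  189.9] : x 1.5 y 2.6 z 65.5 spin -20.3 rows 1.9
```

Request:
jog_arm:
  motion:
    - {"x": 1,"y": 3,"z": 30,"spin": -20,"fingers": -0.5}
    - {"x": 1,"y": 3,"z": 30,"spin": -20,"fingers": -0.5}
    - {"x": 1,"y": 3,"z": 65.5,"spin": -20,"fingers": -0.5}
    - {"x": 1,"y": 3,"z": 65.5,"spin": -20,"fingers": -0.5}
    - {"x": 1,"y": 3,"z": 65.5,"spin": -20,"fingers": 1}
    - {"x": 1,"y": 3,"z": 65.5,"spin": -20,"fingers": 1}
    - {"x": 1,"y": 3,"z": 65.5,"spin": -20,"fingers": 1}
    - {"x": 1,"y": 3,"z": 65.5,"spin": -20,"fingers": 1}

```text
clock: 4.32
eef_pos: [0.4839, 0.0607, 0.0013]
tool_rot: [-0.085, 0.996, 0.0, 0.0]
ft_force: [-0.3, 0.1, -1.1]
grip_width: 0.0537
grasp_force: 62.9
```

Request:
jog_arm:
  motion:
    - {"x": 0,"y": 0,"z": 0,"spin": 0,"fingers": 1}
    - {"x": 0,"y": 0,"z": 0,"spin": 0,"fingers": 1}
    - {"x": 0,"y": 0,"z": -60,"spin": 0,"fingers": 1}
    - {"x": 0,"y": 0,"z": -80,"spin": 0,"fingers": 1}
    - {"x": 0,"y": 0,"z": -80,"spin": 0,"fingers": 1}

```text
clock: 4.95
eef_pos: [0.4851, 0.0609, 0.0823]
tool_rot: [-0.085, 0.996, 0.0, 0.002]
ft_force: [0.0, 0.4, -1.8]
grip_width: 0.0533
grasp_force: 63.7
```

Run:
```python
from h import *
c=snap('wrist','w2.png')
st(); a=np.radians(-2)
# stop frame -> world ; corner-arc waypoints: pad axis (x,z) in stop frame, tile centre at TCP+4
def W(x,z,y=0): return (608.3+x*np.cos(a)-y*np.sin(a), -119.2+x*np.sin(a)+y*np.cos(a), z, 178)
seq([W(-60,81),W(-30,60),W(-30,42)])
```

```text
t 5.0 tcp [483.7  60.7  80.8] toolx [-0.985 -0.17  -0.001] tooly [-0.17   0.985 -0.   ] z [ 0.001  0.    -1.   ] w 53.1 gf 63.7 f [ 0.   0.8 -1.4] j [ 0.12  0.34 -0.28  0.95  0.   -0.05]
to [ 548.3 -117.1   81.   178. ] : x -33.5 y -186.2 z -0.2 spin 11.8 rows 3.0
to [ 578.3 -118.2   60.   178. ] : x -30.0 y 0.0 z 21.0 spin 0 rows 0.6
to [ 578.3 -118.2   42.   178. ] : x 0.0 y 0.0 z 18.0 spin 0 rows 0.3
```

View pics/w2.png

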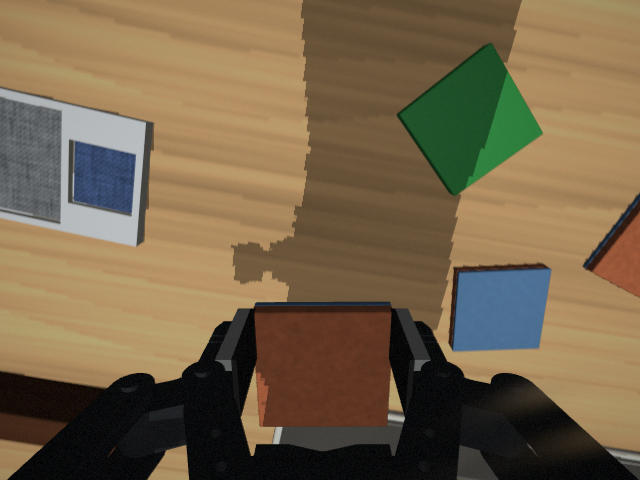

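The tile is held level, with the pads flush to its robot-side edge: its near edge is at row 303 and the finger tips at about row 310. Now I carry it to the stop and tip it.

Request:
jog_arm:
  motion:
    - {"x": -33.5,"y": -186,"z": 0,"spin": 12,"fingers": 1}
    - {"x": -33.5,"y": -186,"z": 0,"spin": 12,"fingers": 1}
    - {"x": -33.5,"y": -186,"z": 0,"spin": 12,"fingers": 1}
    - {"x": -33.5,"y": -186,"z": 0,"spin": 12,"fingers": 1}
    - {"x": -33.5,"y": -186,"z": 0,"spin": 12,"fingers": 1}
    - {"x": -33.5,"y": -186,"z": 0,"spin": 12,"fingers": 1}

```text
clock: 5.75
eef_pos: [0.5469, -0.1155, 0.0797]
tool_rot: [0.019, 1.0, 0.0, -0.001]
ft_force: [1.1, 0.2, -1.4]
grip_width: 0.0534
grasp_force: 63.7
```

Run:
```python
from h import *
st(); a=np.radians(-2)
def W(x,z,y=0): return (608.3+x*np.cos(a)-y*np.sin(a), -119.2+x*np.sin(a)+y*np.cos(a), z, 178)
c=snap('wrist','w3.png'); print(proj(c,[W(0,0)[:2]+(35,)])if 0 else proj(c,np.array([W(0,35,-70)[:3],W(0,35,0)[:3],W(0,35,70)[:3],W(0,0,-70)[:3],W(0,0,70)[:3]])/1000).round(0).tolist())
seq([W(-30,45)])
```

```text
t 5.75 tcp [ 546.9 -115.5   79.7] toolx [-0.999  0.037  0.003] tooly [0.037 0.999 0.001] z [-0.003  0.001 -1.   ] w 53.4 gf 63.7 f [ 1.1  0.2 -1.4] j [-0.21  0.47 -0.08  1.03  0.   -0.17]
[[200.0, 377.0], [320.0, 377.0], [441.0, 377.0], [215.0, 344.0], [426.0, 343.0]]
to [ 578.3 -118.2   45.   178. ] : x -31.2 y -1.6 z 35.1 spin -0.1 rows 0.8
```

View pics/w3.png

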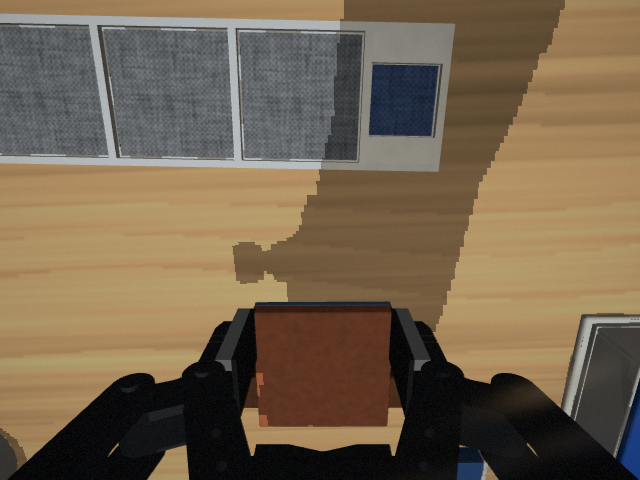

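The stop's top edge shows behind the held tile at about row 380, as predicted. Now I lower along the arc.

Request:
jog_arm:
  motion:
    - {"x": -31,"y": -1.5,"z": 36,"spin": 0,"fingers": 1}
    - {"x": -31,"y": -1.5,"z": 36,"spin": 0,"fingers": 1}
    - {"x": -31,"y": -1.5,"z": 44,"spin": 0,"fingers": 1}
    - {"x": -31,"y": -1.5,"z": 48,"spin": 0,"fingers": 1}
    - {"x": -31,"y": -1.5,"z": 52,"spin": 0,"fingers": 1}
    - {"x": -31,"y": -1.5,"z": 52,"spin": 0,"fingers": 1}

```text
clock: 6.55
eef_pos: [0.5782, -0.1188, 0.0321]
tool_rot: [0.019, 1.0, 0.0, 0.001]
ft_force: [-7.9, 3.3, 12.4]
grip_width: 0.0536
grasp_force: 64.4
```

Run:
```python
from h import *
st(); c=snap('scene'); P=np.array([608,-119,20])/1000; u,v=proj(c,P)[0]
u,v=int(u),int(v); im=c['pixels'][max(0,v-60):v+60,max(0,u-80):u+80]
cv2.imwrite('pics/s2.png',cv2.resize(im,None,fx=4,fy=4,interpolation=cv2.INTER_CUBIC)[:,:,::-1])
```

```text
t 6.55 tcp [ 578.2 -118.8   32.1] toolx [-0.999  0.038 -0.001] tooly [0.038 0.999 0.001] z [ 0.001  0.001 -1.   ] w 53.6 gf 64.4 f [-7.9  3.3 12.4] j [-0.2   0.57 -0.05  0.95  0.   -0.16]
```

View pics/s2.png

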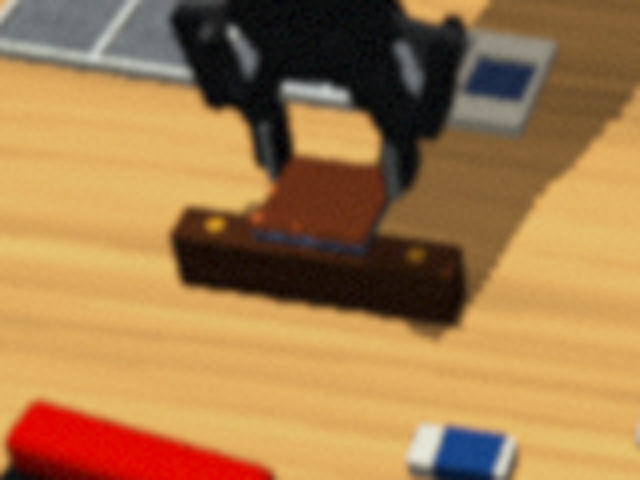

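The tile's far edge rests on the stop top at about (310,240) in the crop, and it is starting to pivot. I continue the arc.

Request:
jog_arm:
  motion:
    - {"x": -1,"y": 0,"z": 4,"spin": 0,"fingers": 1}
    - {"x": -2,"y": 0,"z": 8,"spin": 0,"fingers": 1}
    - {"x": -4,"y": 0,"z": 11.5,"spin": 0,"fingers": 1}
    - {"x": -6,"y": 0,"z": 15,"spin": 0,"fingers": 1}
    - {"x": -8,"y": 0,"z": 17.5,"spin": 0,"fingers": 1}
    - {"x": -10,"y": 0,"z": 19.5,"spin": 0,"fingers": 1}
    - {"x": -10,"y": 0,"z": 19.5,"spin": 0,"fingers": 1}

```text
clock: 7.48
eef_pos: [0.5818, -0.1188, 0.0112]
tool_rot: [0.019, 1.0, 0.001, -0.006]
ft_force: [-19.7, 2.1, 18.7]
grip_width: 0.0533
grasp_force: 91.4
```

```bash
cat >> h.py <<'E'
def stopcrop(fn):
    c=snap('scene'); u,v=proj(c,np.array([590,-119,20])/1000)[0].astype(int)
    im=c['pixels'][v-60:v+60,u-80:u+80]
    cv2.imwrite('pics/'+fn,cv2.resize(im,None,fx=4,fy=4,interpolation=cv2.INTER_CUBIC)[:,:,::-1])
E
python3 - <<'E'
from h import *
st(); stopcrop('s3.png')
E
```

```text
t 7.47 tcp [ 581.8 -118.8   11.2] toolx [-0.999  0.039  0.012] tooly [0.039 0.999 0.001] z [-0.011  0.002 -1.   ] w 53.3 gf 91.4 f [-19.7   2.1  18.7] j [-0.2   0.61 -0.04  0.93 -0.   -0.16]
```

View pics/s3.png

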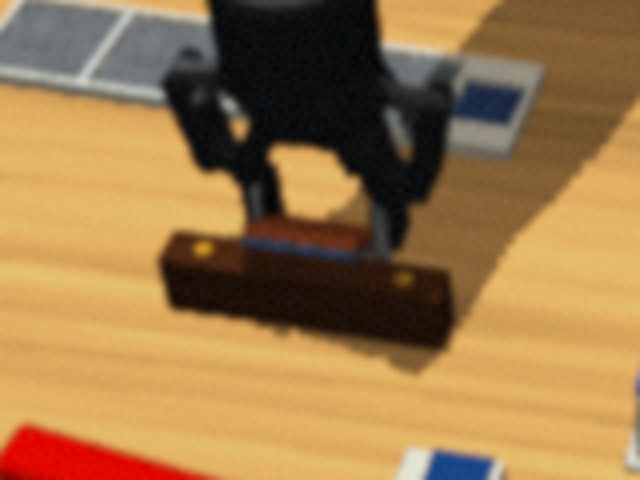

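The far edge is now raised above the stop: only the tile's rim and a thin blue glaze strip show, at about (305,245). I press in a little more and release.

Request:
jog_arm:
  motion:
    - {"x": -2,"y": 0,"z": 0,"spin": 0,"fingers": 1}
    - {"x": -4,"y": 0,"z": 0,"spin": 0,"fingers": 1}
    - {"x": -4,"y": 0,"z": 0,"spin": 0,"fingers": 1}

```text
clock: 7.9
eef_pos: [0.5822, -0.1189, 0.0105]
tool_rot: [0.02, 1.0, 0.001, -0.009]
ft_force: [-26.6, 2.5, 21.4]
grip_width: 0.0535
grasp_force: 93.5
```

Request:
jog_arm:
  motion:
    - {"x": 1,"y": 0,"z": 0,"spin": 0,"fingers": -0.4}
    - {"x": 1,"y": 0,"z": 0,"spin": 0,"fingers": -0.4}
    - {"x": 1,"y": 0,"z": 0,"spin": 0,"fingers": -0.4}
    - {"x": 1,"y": 0,"z": 0,"spin": 0,"fingers": -0.4}
    - {"x": 1,"y": 0,"z": 0,"spin": 0,"fingers": -0.4}

```text
clock: 8.52
eef_pos: [0.5922, -0.1201, 0.0092]
tool_rot: [0.019, 1.0, 0.0, 0.0]
ft_force: [0.1, 0.1, 0.7]
grip_width: 0.06
grasp_force: 0.0
```

Request:
jog_arm:
  motion:
    - {"x": 0,"y": 0,"z": -40,"spin": 0,"fingers": -0.4}
    - {"x": 0,"y": 0,"z": -90,"spin": 0,"fingers": -0.4}
    - {"x": 0,"y": 0,"z": -110,"spin": 0,"fingers": -0.4}
    - {"x": 0,"y": 0,"z": -110,"spin": 0,"fingers": 1}

```text
clock: 9.02
eef_pos: [0.5937, -0.1205, 0.1214]
tool_rot: [0.019, 1.0, -0.0, 0.002]
ft_force: [-0.0, 0.1, -1.0]
grip_width: 0.0425
grasp_force: 0.0
```

Run:
```python
from h import *
st(); stopcrop('s4.png')
a=np.radians(-2)
def W(x,z,y=0): return (608.3+x*np.cos(a)-y*np.sin(a), -119.2+x*np.sin(a)+y*np.cos(a), z, 178)
seq([W(28,80),W(28,40),W(-40,40)])
```

```text
t 9.03 tcp [ 593.7 -120.5  121.4] toolx [-0.999  0.039 -0.005] tooly [ 0.039  0.999 -0.001] z [ 0.005 -0.001 -1.   ] w 42.5 gf 0.0 f [-0.   0.1 -1. ] j [-0.2   0.51  0.11  1.17  0.   -0.16]
to [ 636.3 -120.2   80.   178. ] : x -43.9 y 1.7 z 39.5 spin -0.2 rows 0.9
to [ 636.3 -120.2   40.   178. ] : x 0.0 y 0.0 z 40.0 spin 0 rows 0.6
to [ 568.3 -117.8   40.   178. ] : x 68.0 y -0.0 z -0.0 spin 0 rows 1.1
```

View pics/s4.png

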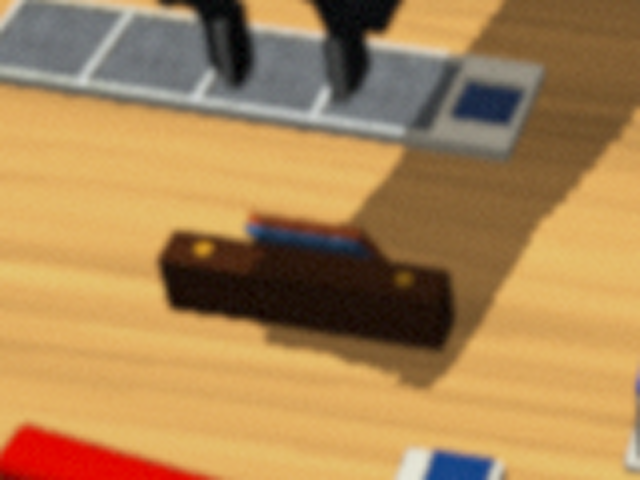

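The tile leans on the stop, its glaze showing from behind at (305,232). With the fingers shut I go behind it and pull it over.

Request:
jog_arm:
  motion:
    - {"x": -44,"y": 1.5,"z": 20,"spin": 0,"fingers": 1}
    - {"x": -44,"y": 1.5,"z": 20,"spin": 0,"fingers": 1}
    - {"x": -44,"y": 1.5,"z": 60,"spin": 0,"fingers": 1}
    - {"x": -44,"y": 1.5,"z": 80.5,"spin": 0,"fingers": 1}
    - {"x": -44,"y": 1.5,"z": 80.5,"spin": 0,"fingers": 1}

```text
clock: 9.7
eef_pos: [0.6339, -0.1201, 0.0368]
tool_rot: [0.02, 1.0, 0.0, -0.002]
ft_force: [0.3, -0.6, -0.4]
grip_width: -0.0002
grasp_force: 0.0
```

Request:
jog_arm:
  motion:
    - {"x": 12,"y": 0,"z": 0,"spin": 0,"fingers": 1}
    - {"x": 24,"y": 0,"z": 0,"spin": 0,"fingers": 1}
    - {"x": 36,"y": 0,"z": 0,"spin": 0,"fingers": 1}
    - {"x": 48,"y": 0,"z": 0,"spin": 0,"fingers": 1}
    - {"x": 58,"y": 0,"z": 0,"spin": 0,"fingers": 1}
    - {"x": 68,"y": 0,"z": 0,"spin": 0,"fingers": 1}
    - {"x": 68,"y": 0,"z": 0,"spin": 0,"fingers": 1}
    - {"x": 68,"y": 0,"z": 0,"spin": 0,"fingers": 1}

```text
clock: 10.7
eef_pos: [0.5686, -0.1178, 0.039]
tool_rot: [0.019, 1.0, -0.0, 0.0]
ft_force: [1.0, -0.8, -0.2]
grip_width: -0.0002
grasp_force: 0.0
```

Request:
jog_arm:
  motion:
    - {"x": 0,"y": 0,"z": -60,"spin": 0,"fingers": -0.5}
    - {"x": 0,"y": 0,"z": -60,"spin": 0,"fingers": -0.5}
    - {"x": 0,"y": 0,"z": -60,"spin": 0,"fingers": -0.5}

```text
clock: 11.08
eef_pos: [0.5687, -0.1178, 0.0991]
tool_rot: [0.019, 1.0, -0.0, 0.001]
ft_force: [1.2, 0.9, 0.7]
grip_width: 0.0543
grasp_force: 0.0
```

Run:
```python
from h import *
st(); c=snap('wrist','w5.png'); tiles(c); print('top'); c=snap('top'); tiles(c)
```

```text
t 11.07 tcp [ 568.7 -117.8   99.1] toolx [-0.999  0.039 -0.001] tooly [ 0.039  0.999 -0.   ] z [ 0.001 -0.    -1.   ] w 54.3 gf 0.0 f [1.2 0.9 0.7] j [-0.2   0.48  0.    1.09  0.   -0.17]
blue
[627. 379.] [674.9  91.2] [109.8  28.7] 12.6
[322. 214.] [ 546.  -117.6] [55.3 54.7] 87.8
[412.  35.] [447.3 -65.3] [12.   8.4] 67.9
[393.  66.] [463.5 -77.4] [40.9 23.8] 27.6
terra
[318. 345.] [ 634.8 -120.5] [87.8 22.3] 87.8
top
blue
[143. 247.] [483.6 354.3] [55.6 55. ] 14.9
[227. 239.] [499.5 175.5] [55.6 54.6] 12.0
[262. 170.] [653.  100.9] [90.5 91.9] 89.5
[317. 145.] [710.7 -22.7] [27.  21.1] 89.5
terra
[188. 264.] [446.1 256.7] [56.4 55.8] 72.5
[477.  65.] [ 896.6 -391.7] [85.  87.7] 52.8
```

The flip worked: the wrist camera sees a flat blue square at (546,-117.6) mm with yaw -2.2°. Now I grip it across x and place it in pocket 3 at (456.3,-125.7).

Request:
jog_arm:
  motion:
    - {"x": 22.7,"y": 1,"z": 30,"spin": 84,"fingers": -0.5}
    - {"x": 22.7,"y": 1,"z": 30,"spin": 84,"fingers": -0.5}
    - {"x": 22.7,"y": 1,"z": 30,"spin": 84,"fingers": -0.5}
    - {"x": 22.7,"y": 1,"z": 30,"spin": 84,"fingers": -0.5}
    - {"x": 22.7,"y": 1,"z": 30,"spin": 84,"fingers": -0.5}
    - {"x": 22.7,"y": 1,"z": 30,"spin": 84,"fingers": -0.5}
    - {"x": 22.7,"y": 1,"z": 30,"spin": 84,"fingers": -0.5}
    - {"x": 22.7,"y": 1,"z": 30,"spin": 84,"fingers": -0.5}

```text
clock: 12.18
eef_pos: [0.5444, -0.1156, 0.0672]
tool_rot: [0.685, 0.728, -0.001, -0.001]
ft_force: [-0.2, -0.6, -0.4]
grip_width: 0.0639
grasp_force: 0.0
```

Run:
```python
from h import *
st(); c=snap('wrist'); tiles(c); seq([(546,-117.6,1,87.8),(546,-117.6,80,87.8),(456.3,-125.7,60,86.8),(456.3,-125.7,7,86.8)])
```

```text
t 12.18 tcp [ 544.4 -115.6   67.2] toolx [-0.06   0.998  0.001] tooly [ 0.998  0.06  -0.003] z [-0.003  0.001 -1.   ] w 63.9 gf 0.0 f [-0.2 -0.6 -0.4] j [-0.21  0.48 -0.1   1.    0.    1.3 ]
blue
[325. 271.] [ 546.7 -117.1] [55.8 55.2] 87.1
[166. 176.] [461.2 -68.2] [31.2 32.6] 86.4
terra
[482. 260.] [ 631.4 -112.5] [120.1  23.7] 87.3
to [ 546.  -117.6    1.    87.8] : x -2.1 y 1.5 z 66.2 spin 5.5 rows 1.1
to [ 546.  -117.6   80.    87.8] : x 0.0 y 0.0 z -79.0 spin 0.0 rows 1.3
to [ 456.3 -125.7   60.    86.8] : x -11.5 y -89.3 z 20.0 spin 1.0 rows 1.5
to [ 456.3 -125.7    7.    86.8] : x 0.0 y 0.0 z 53.0 spin 0.0 rows 0.8
```

Request:
jog_arm:
  motion:
    - {"x": -2,"y": 2,"z": 40,"spin": 6,"fingers": -0.5}
    - {"x": -2,"y": 2,"z": 66,"spin": 6,"fingers": -0.5}
    - {"x": -2,"y": 2,"z": 66,"spin": 6,"fingers": -0.5}
    - {"x": -2,"y": 2,"z": 66,"spin": 6,"fingers": 1}
    - {"x": -2,"y": 2,"z": 66,"spin": 6,"fingers": 1}
    - {"x": -2,"y": 2,"z": 66,"spin": 6,"fingers": 1}
    - {"x": -2,"y": 2,"z": 66,"spin": 6,"fingers": 1}

```text
clock: 13.1
eef_pos: [0.548, -0.1178, 0.0034]
tool_rot: [0.721, 0.693, 0.0, 0.0]
ft_force: [0.1, 0.5, -1.2]
grip_width: 0.0531
grasp_force: 62.9
```

Request:
jog_arm:
  motion:
    - {"x": 0,"y": 0,"z": -55,"spin": 0,"fingers": 1}
    - {"x": -5,"y": -30,"z": -55,"spin": 0,"fingers": 1}
    - {"x": -12,"y": -89,"z": -40,"spin": 1,"fingers": 1}
    - {"x": -12,"y": -89,"z": -25,"spin": 1,"fingers": 1}
    - {"x": -12,"y": -89,"z": -25,"spin": 1,"fingers": 1}
    - {"x": -12,"y": -89,"z": -25,"spin": 1,"fingers": 1}

```text
clock: 13.85
eef_pos: [0.4601, -0.1266, 0.0288]
tool_rot: [0.727, 0.687, 0.001, 0.001]
ft_force: [0.4, -0.7, -0.6]
grip_width: 0.0535
grasp_force: 63.5
```

Run:
```python
from h import *
st(); c=snap('wrist'); 
print([b for b in blobs(c,(100,80,60),(125,255,255),34)]); seq([(456.3,-125.7,7,86.8)])
```

```text
t 13.85 tcp [ 460.1 -126.6   28.8] toolx [ 0.056  0.998 -0.001] tooly [ 0.998 -0.056  0.003] z [ 0.003 -0.001 -1.   ] w 53.5 gf 63.5 f [ 0.4 -0.7 -0.6] j [-0.27  0.39 -0.37  0.81  0.    1.36]
[(array([322., 326.]), array([ 460.9, -127.7]), array([56.4, 56.3]), 86.7), (array([310., 178.]), array([460. , -65.9]), array([27.6, 28.6]), 86.8)]
to [ 456.3 -125.7    7.    86.8] : x 0.7 y -4.0 z 21.9 spin -0.0 rows 0.4
```

Request:
jog_arm:
  motion:
    - {"x": 1,"y": -4.2,"z": 0,"spin": 0,"fingers": 1}
    - {"x": 1,"y": -4.2,"z": 0,"spin": 0,"fingers": 1}
    - {"x": 1,"y": -4.2,"z": 12,"spin": 0,"fingers": 1}
    - {"x": 1,"y": -4.2,"z": 19.5,"spin": 0,"fingers": 1}
    - {"x": 1,"y": -4.2,"z": 19.5,"spin": 0,"fingers": 1}
    - {"x": 1,"y": -4.2,"z": 19.5,"spin": 0,"fingers": -0.5}
    - {"x": 1,"y": -4.2,"z": 19.5,"spin": 0,"fingers": -0.5}
    - {"x": 1,"y": -4.2,"z": 19.5,"spin": 0,"fingers": -0.5}

```text
clock: 14.9
eef_pos: [0.4541, -0.125, 0.0083]
tool_rot: [0.727, 0.687, 0.0, 0.0]
ft_force: [-0.0, 0.1, -0.3]
grip_width: 0.064
grasp_force: 0.0
```

Request:
jog_arm:
  motion:
    - {"x": 0,"y": 0,"z": -50,"spin": 0,"fingers": -0.5}
    - {"x": 0,"y": 0,"z": -90,"spin": 0,"fingers": -0.5}
    - {"x": 0,"y": 0,"z": -90,"spin": 0,"fingers": -0.5}

```text
clock: 15.28
eef_pos: [0.457, -0.1258, 0.1017]
tool_rot: [0.727, 0.687, 0.002, 0.003]
ft_force: [0.2, 0.4, 0.5]
grip_width: 0.0638
grasp_force: 0.0
```

Run:
```python
from h import *
st(); c=snap('wrist'); print([b for b in blobs(c,(100,80,60),(125,255,255),15)]); c=snap('top');tiles(c)
# terra1 at (446,256.5) yaw -17.5 -> psi 162.5 , grip 17 mm toward robot (+toolx)
a=np.radians(162.5); print(446.1+17*np.cos(a),256.5+17*np.sin(a))
seq([(446.1+17*np.cos(a),256.5+17*np.sin(a),90,162.5),(446.1+17*np.cos(a),256.5+17*np.sin(a),1,162.5)])
```

```text
t 15.28 tcp [ 457.  -125.8  101.7] toolx [ 0.056  0.998 -0.002] tooly [ 0.998 -0.056  0.008] z [ 0.008 -0.002 -1.   ] w 63.8 gf 0.0 f [0.2 0.4 0.5] j [-0.27  0.29 -0.29  0.98  0.    1.36]
[(array([315., 249.]), array([ 454.3, -124.5]), array([54.8, 55.7]), 86.7), (array([321., 173.]), array([458.7, -77.7]), array([30.2, 21.6]), 39.8), (array([297., 156.]), array([447.1, -64.9]), array([8.6, 9.7]), 1.7)]
blue
[341. 256.] [457.6 -69.9] [30.2 32.6] 88.7
[359. 257.] [ 455.5 -112.2] [26.9 57. ] 85.8
[143. 247.] [483.6 354.3] [55.6 55. ] 14.9
[227. 239.] [499.5 175.5] [55.6 54.6] 12.0
[262. 170.] [653.  100.8] [90.5 91.9] 89.5
[317. 145.] [710.7 -22.7] [27.  21.1] 89.5
terra
[188. 264.] [445.9 256.3] [56.8 55.8] 72.5
[356. 181.] [ 626.6 -107.5] [110.9  20.6] 89.4
[472.  76.] [ 879.3 -377.7] [ 85.4 135.3] 51.6
429.88681183728016 261.61199859157267
to [429.9 261.6  90.  162.5] : x 384.7 y -46.0 z 8.4 spin -75.7 rows 7.1
to [429.9 261.6   1.  162.5] : x 0.0 y 0.0 z 89.0 spin 0.0 rows 1.4
```

Tile 1 is in pocket 3 at (454.3,-124.5), about 2 mm from the centre. Next is the second terracotta tile.

Request:
jog_arm:
  motion:
    - {"x": 385,"y": -46,"z": 10,"spin": -76,"fingers": -0.5}
    - {"x": 385,"y": -46,"z": 10,"spin": -76,"fingers": -0.5}
    - {"x": 385,"y": -46,"z": 10,"spin": -76,"fingers": -0.5}
    - {"x": 385,"y": -46,"z": 10,"spin": -76,"fingers": -0.5}
    - {"x": 385,"y": -46,"z": 10,"spin": -76,"fingers": -0.5}
    - {"x": 385,"y": -46,"z": 10,"spin": -76,"fingers": -0.5}
    - {"x": 385,"y": -46,"z": 10,"spin": -76,"fingers": -0.5}
    - {"x": 385,"y": -46,"z": 10,"spin": -76,"fingers": -0.5}

```text
clock: 16.38
eef_pos: [0.4283, 0.2625, 0.0864]
tool_rot: [0.149, 0.989, -0.001, -0.001]
ft_force: [-0.2, -0.5, -0.6]
grip_width: 0.0642
grasp_force: 0.0
```

Run:
```python
from h import *
st(); c=snap('wrist'); tiles(c)
b=[b for b in blobs(c,(4,120,60),(12,215,255),10) if b[2].min()>50][0]; y=(b[3]+45)%90-45
a=np.radians(180+y); x,yy=b[1]; g=(x+17*np.cos(a),yy+17*np.sin(a))
seq([(*g,1.5,180+y)])
```

```text
t 16.38 tcp [428.3 262.5  86.4] toolx [-0.956  0.295  0.002] tooly [ 0.295  0.956 -0.003] z [-0.003 -0.002 -1.   ] w 64.2 gf 0.0 f [-0.2 -0.5 -0.6] j [ 0.55  0.36 -0.23  0.98 -0.    0.85]
blue
[252. 388.] [499.8 179.8] [55.4 49.2] 12.2
[490. 296.] [484.4 354.4] [55.6 55.3] 14.9
terra
[323. 285.] [446.6 257. ] [55.7 56.2] 72.6
to [430.4 262.1   1.5 162.6] : x -1.6 y 1.1 z 85.2 spin 0.1 rows 1.4
```

Request:
jog_arm:
  motion:
    - {"x": -1.6,"y": 1,"z": 40,"spin": 0,"fingers": -0.5}
    - {"x": -1.6,"y": 1,"z": 86,"spin": 0,"fingers": -0.5}
    - {"x": -1.6,"y": 1,"z": 86,"spin": 0,"fingers": -0.5}
    - {"x": -1.6,"y": 1,"z": 86,"spin": 0,"fingers": 1}
    - {"x": -1.6,"y": 1,"z": 86,"spin": 0,"fingers": 1}
    - {"x": -1.6,"y": 1,"z": 86,"spin": 0,"fingers": 1}
    - {"x": -1.6,"y": 1,"z": 86,"spin": 0,"fingers": 1}
    - {"x": -1.6,"y": 1,"z": 86,"spin": 0,"fingers": 1}

```text
clock: 17.42
eef_pos: [0.4318, 0.2627, 0.0026]
tool_rot: [0.15, 0.989, 0.0, 0.0]
ft_force: [-0.4, -0.7, -0.1]
grip_width: 0.0532
grasp_force: 62.8
```

Request:
jog_arm:
  motion:
    - {"x": 0,"y": 0,"z": -50,"spin": 0,"fingers": 1}
    - {"x": 0,"y": 0,"z": -80,"spin": 0,"fingers": 1}
    - {"x": 0,"y": 0,"z": -80,"spin": 0,"fingers": 1}

```text
clock: 17.8
eef_pos: [0.4337, 0.2638, 0.085]
tool_rot: [0.15, 0.989, 0.002, 0.002]
ft_force: [0.0, -0.0, -0.6]
grip_width: 0.0531
grasp_force: 63.5
```

Request:
jog_arm:
  motion:
    - {"x": -226,"y": -326,"z": 0,"spin": -15.5,"fingers": 1}
    - {"x": -226,"y": -326,"z": 0,"spin": -15.5,"fingers": 1}
    - {"x": -226,"y": -326,"z": 0,"spin": -15.5,"fingers": 1}
    - {"x": -226,"y": -326,"z": 0,"spin": -15.5,"fingers": 1}
    - {"x": -226,"y": -326,"z": 0,"spin": -15.5,"fingers": 1}
    - {"x": -226,"y": -326,"z": 0,"spin": -15.5,"fingers": 1}
    - {"x": -226,"y": -326,"z": 0,"spin": -15.5,"fingers": 1}
    - {"x": -226,"y": -326,"z": 0,"spin": -15.5,"fingers": 1}

```text
clock: 18.8
eef_pos: [0.5505, -0.118, 0.0806]
tool_rot: [0.017, 1.0, 0.0, -0.001]
ft_force: [-0.1, 0.4, -1.5]
grip_width: 0.0535
grasp_force: 63.5
```

Run:
```python
from h import *
st(); c=snap('wrist'); print(blobs(c,(4,120,40),(12,230,255),90)); a=np.radians(-2)
def W(x,z,y=0): return (608.3+x*np.cos(a)-y*np.sin(a), -119.2+x*np.sin(a)+y*np.cos(a), z, 178)
seq([W(-30,45)])
```

```text
t 18.8 tcp [ 550.5 -118.    80.6] toolx [-0.999  0.034  0.002] tooly [0.034 0.999 0.   ] z [-0.002  0.    -1.   ] w 53.5 gf 63.5 f [-0.1  0.4 -1.5] j [-0.21  0.47 -0.07  1.03 -0.   -0.18]
[(array([322., 360.]), array([ 564.3, -119.1]), array([64.5, 57.3]), 89.1)]
to [ 578.3 -118.2   45.   178. ] : x -28.5 y -0.8 z 35.7 spin 0.2 rows 0.7
```

Request:
jog_arm:
  motion:
    - {"x": -28,"y": -0.5,"z": 35,"spin": 0,"fingers": 1}
    - {"x": -28,"y": -0.5,"z": 35,"spin": 0,"fingers": 1}
    - {"x": -28,"y": -0.5,"z": 44,"spin": 0,"fingers": 1}
    - {"x": -28,"y": -0.5,"z": 48,"spin": 0,"fingers": 1}
    - {"x": -28,"y": -0.5,"z": 52,"spin": 0,"fingers": 1}
    - {"x": -28,"y": -0.5,"z": 52,"spin": 0,"fingers": 1}

```text
clock: 19.6
eef_pos: [0.578, -0.1159, 0.0334]
tool_rot: [0.014, 1.0, 0.001, 0.0]
ft_force: [-7.9, 4.0, 13.9]
grip_width: 0.0531
grasp_force: 67.3
```

Request:
jog_arm:
  motion:
    - {"x": -1,"y": 0,"z": 4,"spin": 0,"fingers": 1}
    - {"x": -2,"y": 0,"z": 8,"spin": 0,"fingers": 1}
    - {"x": -4,"y": 0,"z": 11.5,"spin": 0,"fingers": 1}
    - {"x": -6,"y": 0,"z": 15,"spin": 0,"fingers": 1}
    - {"x": -8,"y": 0,"z": 17.5,"spin": 0,"fingers": 1}
    - {"x": -12,"y": 0,"z": 19,"spin": 0,"fingers": 1}
    - {"x": -14,"y": 0,"z": 19,"spin": 0,"fingers": 1}
    - {"x": -14,"y": 0,"z": 19,"spin": 0,"fingers": 1}

```text
clock: 20.6
eef_pos: [0.5814, -0.1158, 0.0117]
tool_rot: [0.015, 1.0, 0.001, -0.01]
ft_force: [-26.3, 3.3, 21.0]
grip_width: 0.0532
grasp_force: 99.3
```

Run:
```python
from h import *
st(); stopcrop('s6.png')
```

```text
t 20.6 tcp [ 581.4 -115.8   11.7] toolx [-0.999  0.03   0.02 ] tooly [0.03  1.    0.002] z [-0.02   0.003 -1.   ] w 53.2 gf 99.3 f [-26.3   3.3  21. ] j [-0.2   0.61 -0.03  0.95 -0.   -0.17]
```

View pics/s6.png

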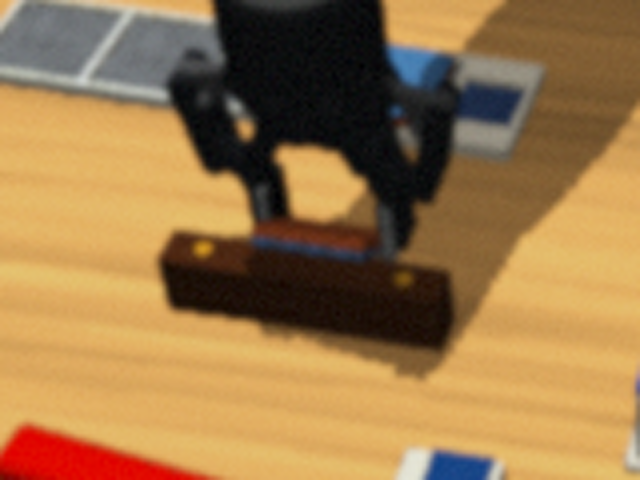

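This matches the first tip: the raised rim with the glaze strip is at (315,240). I release and pull it over in the same way.

Request:
jog_arm:
  motion:
    - {"x": 1,"y": 0,"z": 0,"spin": 0,"fingers": -0.4}
    - {"x": 1,"y": 0,"z": 0,"spin": 0,"fingers": -0.4}
    - {"x": 1,"y": 0,"z": 0,"spin": 0,"fingers": -0.4}
    - {"x": 1,"y": 0,"z": 0,"spin": 0,"fingers": -0.4}
    - {"x": 1,"y": 0,"z": 0,"spin": 0,"fingers": -0.4}

```text
clock: 21.28
eef_pos: [0.5921, -0.1176, 0.0112]
tool_rot: [0.015, 1.0, -0.0, 0.0]
ft_force: [0.2, 0.1, 1.1]
grip_width: 0.0598
grasp_force: 0.0
```

Request:
jog_arm:
  motion:
    - {"x": 0,"y": 0,"z": -40,"spin": 0,"fingers": -0.4}
    - {"x": 0,"y": 0,"z": -90,"spin": 0,"fingers": -0.4}
    - {"x": 0,"y": 0,"z": -110,"spin": 0,"fingers": -0.4}
    - {"x": 0,"y": 0,"z": -110,"spin": 0,"fingers": 1}

```text
clock: 21.78
eef_pos: [0.5936, -0.1179, 0.1234]
tool_rot: [0.015, 1.0, -0.0, 0.002]
ft_force: [-0.0, 0.4, -0.0]
grip_width: 0.0433
grasp_force: 0.0
```

Run:
```python
from h import *
st(); a=np.radians(-2)
c=snap('scene'); print('glaze seen from behind',[b[0] for b in blobs(c,(100,80,60),(125,255,255),40,20)], proj(c,np.array([[.612,-.117,.045]])))
def W(x,z,y=0): return (608.3+x*np.cos(a)-y*np.sin(a), -119.2+x*np.sin(a)+y*np.cos(a), z, 178)
seq([W(28,80),W(28,40),W(-40,40)])
```

```text
t 21.77 tcp [ 593.6 -117.9  123.4] toolx [-1.     0.03  -0.005] tooly [ 0.03   1.    -0.001] z [ 0.005 -0.001 -1.   ] w 43.3 gf 0.0 f [-0.   0.4 -0. ] j [-0.2   0.51  0.11  1.17  0.   -0.17]
glaze seen from behind [array([281., 347.]), array([ 20., 327.]), array([355., 311.]), array([493., 285.]), array([402., 280.]), array([288., 254.]), array([264., 249.])] [[243.61902221 286.86885638]]
to [ 636.3 -120.2   80.   178. ] : x -44.1 y -1.2 z 41.5 spin 0.3 rows 1.0
to [ 636.3 -120.2   40.   178. ] : x 0.0 y 0.0 z 40.0 spin 0 rows 0.6
to [ 568.3 -117.8   40.   178. ] : x 68.0 y -0.0 z -0.0 spin 0 rows 1.1
```

Run:
```python
from h import *
stopcrop('s7.png')
im=cv2.cvtColor(cv2.imread('pics/s7.png'),cv2.COLOR_BGR2HSV)
m=cv2.inRange(im,np.array((100,60,20)),np.array((130,255,255)))
print([ (k[:,0].mean(0).round(),cv2.boundingRect(k)) for k in cv2.findContours(m,0,1)[0] if cv2.contourArea(k)>50])
im0=cv2.cvtColor(cv2.imread('pics/s4.png'),cv2.COLOR_BGR2HSV)
m=cv2.inRange(im0,np.array((100,60,20)),np.array((130,255,255)))
print([ (k[:,0].mean(0).round(),cv2.boundingRect(k)) for k in cv2.findContours(m,0,1)[0] if cv2.contourArea(k)>50])
```

```text
[(array([457., 468.]), (425, 453, 66, 27)), (array([313., 243.]), (258, 230, 112, 27)), (array([487., 103.]), (455, 85, 65, 37)), (array([390.,  82.]), (330, 44, 121, 75))]
[(array([457., 468.]), (425, 453, 66, 27)), (array([308., 241.]), (251, 227, 114, 29)), (array([487., 104.]), (455, 84, 65, 38))]
```

Same glaze strip as last time, at (313,243) in the crop against (308,241). I pull it over.

Request:
jog_arm:
  motion:
    - {"x": -44,"y": 1,"z": 20,"spin": 0,"fingers": 1}
    - {"x": -44,"y": 1,"z": 20,"spin": 0,"fingers": 1}
    - {"x": -44,"y": 1,"z": 60,"spin": 0,"fingers": 1}
    - {"x": -44,"y": 1,"z": 82,"spin": 0,"fingers": 1}
    - {"x": -44,"y": 1,"z": 82,"spin": 0,"fingers": 1}

```text
clock: 22.5
eef_pos: [0.6337, -0.1176, 0.0372]
tool_rot: [0.015, 1.0, 0.0, -0.002]
ft_force: [-0.0, 0.2, 0.1]
grip_width: 0.0001
grasp_force: 0.0
```

Request:
jog_arm:
  motion:
    - {"x": 12,"y": 0,"z": 0,"spin": 0,"fingers": 1}
    - {"x": 24,"y": 0,"z": 0,"spin": 0,"fingers": 1}
    - {"x": 36,"y": 0,"z": 0,"spin": 0,"fingers": 1}
    - {"x": 48,"y": 0,"z": 0,"spin": 0,"fingers": 1}
    - {"x": 58,"y": 0,"z": 0,"spin": 0,"fingers": 1}
    - {"x": 68,"y": 0,"z": 0,"spin": 0,"fingers": 1}
    - {"x": 68,"y": 0,"z": 0,"spin": 0,"fingers": 1}
    - {"x": 68,"y": 0,"z": 0,"spin": 0,"fingers": 1}

```text
clock: 23.5
eef_pos: [0.5684, -0.1159, 0.0395]
tool_rot: [0.015, 1.0, -0.0, 0.0]
ft_force: [-0.4, -0.5, 0.5]
grip_width: -0.0
grasp_force: 0.0
```

Request:
jog_arm:
  motion:
    - {"x": 0,"y": 0,"z": -60,"spin": 0,"fingers": -0.5}
    - {"x": 0,"y": 0,"z": -60,"spin": 0,"fingers": -0.5}
    - {"x": 0,"y": 0,"z": -60,"spin": 0,"fingers": -0.5}

```text
clock: 23.88
eef_pos: [0.5685, -0.1159, 0.0996]
tool_rot: [0.015, 1.0, -0.0, 0.001]
ft_force: [-0.5, -0.1, -1.2]
grip_width: 0.0541
grasp_force: 0.0
```

Request:
jog_arm:
  motion:
    - {"x": 22,"y": 0,"z": 30,"spin": 84,"fingers": -0.5}
    - {"x": 22,"y": 0,"z": 30,"spin": 84,"fingers": -0.5}
    - {"x": 22,"y": 0,"z": 30,"spin": 84,"fingers": -0.5}
    - {"x": 22,"y": 0,"z": 30,"spin": 84,"fingers": -0.5}
    - {"x": 22,"y": 0,"z": 30,"spin": 84,"fingers": -0.5}
    - {"x": 22,"y": 0,"z": 30,"spin": 84,"fingers": -0.5}
    - {"x": 22,"y": 0,"z": 30,"spin": 84,"fingers": -0.5}
    - {"x": 22,"y": 0,"z": 30,"spin": 84,"fingers": -0.5}

```text
clock: 24.88
eef_pos: [0.5447, -0.1149, 0.0675]
tool_rot: [0.682, 0.731, -0.001, -0.001]
ft_force: [1.1, -0.5, -0.0]
grip_width: 0.0643
grasp_force: 0.0
```

Run:
```python
from h import *
st(); c=snap('wrist'); tiles(c); 
b=[b for b in blobs(c,(100,80,60),(125,255,255),10) if b[2].min()>50 and 500<b[1][0]][0]; g=b[1]; y=(b[3]+45)%90-45
seq([(*g,1,90+y),(*g,60,90+y),(452.5,-193.6,30,86.8),(452.5,-193.6,9,86.8)])
c=snap('top');tiles(c)
```

```text
t 24.88 tcp [ 544.7 -114.9   67.5] toolx [-0.069  0.998  0.001] tooly [ 0.998  0.069 -0.003] z [-0.003  0.001 -1.   ] w 64.3 gf 0.0 f [ 1.1 -0.5 -0. ] j [-0.21  0.48 -0.1   1.   -0.    1.29]
blue
[156. 272.] [ 452.9 -125.5] [56.7 57. ] 86.3
[321. 267.] [ 544.4 -114.2] [55.7 55.2] 87.0
[167. 176.] [461.3 -68.1] [31.  32.6] 86.1
terra
[481. 262.] [ 631.4 -111.8] [117.6  23.7] 87.4
to [ 544.4 -114.2    1.    87. ] : x 0.7 y -0.3 z 66.5 spin 6.8 rows 1.1
to [ 544.4 -114.2   60.    87. ] : x 0.0 y 0.0 z -59.0 spin 0.0 rows 0.9
to [ 452.5 -193.6   30.    86.8] : x -84.1 y -87.6 z 30.0 spin 0.2 rows 2.0
to [ 452.5 -193.6    9.    86.8] : x 0.0 y 0.0 z 21.0 spin 0.0 rows 0.3
blue
[336. 256.] [458.8 -60.2] [10.8 30.6] 88.7
[143. 247.] [483.6 354.3] [55.6 55. ] 14.9
[227. 239.] [499.5 175.5] [55.6 54.6] 12.0
[262. 170.] [653.  100.8] [90.4 91.9] 89.5
[317. 145.] [710.7 -22.7] [27.  21.1] 89.5
terra
[343. 180.] [626.9 -79.8] [55.5 20.6] 89.4
[477.  66.] [ 896.5 -392. ] [85.1 89. ] 57.1
```

The second tile is glaze up at (544.4,-114.2). It goes in pocket 2.

Request:
jog_arm:
  motion:
    - {"x": 1,"y": 0,"z": 40,"spin": 6.8,"fingers": -0.5}
    - {"x": 1,"y": 0,"z": 66,"spin": 6.8,"fingers": -0.5}
    - {"x": 1,"y": 0,"z": 66,"spin": 6.8,"fingers": -0.5}
    - {"x": 1,"y": 0,"z": 66,"spin": 6.8,"fingers": 1}
    - {"x": 1,"y": 0,"z": 66,"spin": 6.8,"fingers": 1}
    - {"x": 1,"y": 0,"z": 66,"spin": 6.8,"fingers": 1}
    - {"x": 1,"y": 0,"z": 66,"spin": 6.8,"fingers": 1}

```text
clock: 25.85
eef_pos: [0.5463, -0.1143, 0.0039]
tool_rot: [0.722, 0.691, 0.0, 0.0]
ft_force: [-0.0, -0.1, -0.7]
grip_width: 0.0532
grasp_force: 62.8
```

Request:
jog_arm:
  motion:
    - {"x": 0,"y": 0,"z": -55,"spin": 0,"fingers": 1}
    - {"x": -40,"y": -40,"z": -55,"spin": 0,"fingers": 1}
    - {"x": -84,"y": -88,"z": -45,"spin": 0,"fingers": 1}
    - {"x": -84,"y": -88,"z": -27,"spin": 0,"fingers": 1}
    - {"x": -84,"y": -88,"z": -27,"spin": 0,"fingers": 1}
    - {"x": -84,"y": -88,"z": -27,"spin": 0,"fingers": 1}

```text
clock: 26.6
eef_pos: [0.4553, -0.1942, 0.0309]
tool_rot: [0.722, 0.692, 0.0, 0.001]
ft_force: [0.6, -0.5, -1.5]
grip_width: 0.0531
grasp_force: 63.5
```

Run:
```python
from h import *
st(); c=snap('wrist'); 
print([b for b in blobs(c,(100,80,60),(125,255,255),36)]); seq([(452.5,-193.6,9.5,86.8)])
```

```text
t 26.6 tcp [ 455.3 -194.2   30.9] toolx [ 0.043  0.999 -0.   ] tooly [ 0.999 -0.043  0.001] z [ 0.001 -0.    -1.   ] w 53.1 gf 63.5 f [ 0.6 -0.5 -1.5] j [-0.4   0.41 -0.32  0.83  0.    1.21]
[(array([322., 327.]), array([ 456. , -195.5]), array([56. , 56.1]), 87.5), (array([311., 144.]), array([ 455.2, -123.4]), array([48.1, 48.1]), 86.8), (array([315.,  24.]), array([458.6, -85.1]), array([13.7, 28.5]), 87.6)]
to [ 452.5 -193.6    9.5   86.8] : x 0.4 y -3.1 z 21.5 spin 0.7 rows 0.3
```

Request:
jog_arm:
  motion:
    - {"x": 1,"y": -2.8,"z": 0,"spin": 0.7,"fingers": 1}
    - {"x": 1,"y": -2.8,"z": 0,"spin": 0.7,"fingers": 1}
    - {"x": 1,"y": -2.8,"z": 12,"spin": 0.7,"fingers": 1}
    - {"x": 1,"y": -2.8,"z": 21.5,"spin": 0.7,"fingers": 1}
    - {"x": 1,"y": -2.8,"z": 21.5,"spin": 0.7,"fingers": 1}
    - {"x": 1,"y": -2.8,"z": 21.5,"spin": 0.7,"fingers": -0.5}
    - {"x": 1,"y": -2.8,"z": 21.5,"spin": 0.7,"fingers": -0.5}
    - {"x": 1,"y": -2.8,"z": 21.5,"spin": 0.7,"fingers": -0.5}

```text
clock: 27.65
eef_pos: [0.4515, -0.1931, 0.0086]
tool_rot: [0.727, 0.687, -0.0, -0.0]
ft_force: [1.4, -0.3, 0.8]
grip_width: 0.0639
grasp_force: 0.0
```

Request:
jog_arm:
  motion:
    - {"x": 0,"y": 0,"z": -50,"spin": 0,"fingers": -0.5}
    - {"x": 0,"y": 0,"z": -90,"spin": 0,"fingers": -0.5}
    - {"x": 0,"y": 0,"z": -90,"spin": 0,"fingers": -0.5}

```text
clock: 28.02
eef_pos: [0.4543, -0.1943, 0.1022]
tool_rot: [0.727, 0.687, 0.002, 0.004]
ft_force: [-0.5, 0.2, -0.4]
grip_width: 0.064
grasp_force: 0.0
```

Run:
```python
from h import *
st(); c=snap('wrist'); print([b for b in blobs(c,(100,80,60),(125,255,255),15)]); c=snap('top');tiles(c)
seq([(500.2,175.5,75,102.2)])
```

```text
t 28.02 tcp [ 454.3 -194.3  102.2] toolx [ 0.056  0.998 -0.003] tooly [ 0.998 -0.056  0.007] z [ 0.007 -0.003 -1.   ] w 64.0 gf 0.0 f [-0.5  0.2 -0.4] j [-0.4   0.32 -0.24  1.   -0.    1.22]
[(array([316., 249.]), array([ 451.8, -193.3]), array([55. , 55.7]), 86.7), (array([313., 136.]), array([ 454.3, -124.9]), array([55. , 55.6]), 86.8), (array([314.,  34.]), array([458.6, -71.9]), array([32.2, 32.9]), 86.9)]
blue
[341. 256.] [457.6 -69.9] [30.2 32.6] 88.7
[395. 259.] [ 452.4 -189.6] [41.1 56.4] 87.7
[367. 257.] [ 454.6 -126. ] [56.3 56.8] 86.7
[143. 247.] [483.6 354.3] [55.6 55. ] 14.9
[227. 239.] [499.5 175.5] [55.6 54.6] 12.0
[262. 170.] [653.  100.8] [90.5 91.9] 89.5
[317. 145.] [710.7 -22.7] [27.  21.1] 89.5
terra
[363. 181.] [ 625.6 -121.8] [139.6  21. ] 88.2
[470.  71.] [ 873.7 -378.7] [ 85.4 142.3] 60.0
to [500.2 175.5  75.  102.2] : x 370.8 y 27.8 z 23.8 spin -15.4 rows 6.0
```

Two tiles are in, both within 2 mm. Next the blue tile at (500,175.5).

Request:
jog_arm:
  motion:
    - {"x": 371,"y": 25,"z": 25,"spin": -15.4,"fingers": -0.5}
    - {"x": 371,"y": 25,"z": 25,"spin": -15.4,"fingers": -0.5}
    - {"x": 371,"y": 25,"z": 25,"spin": -15.4,"fingers": -0.5}
    - {"x": 371,"y": 25,"z": 25,"spin": -15.4,"fingers": -0.5}
    - {"x": 371,"y": 25,"z": 25,"spin": -15.4,"fingers": -0.5}
    - {"x": 371,"y": 25,"z": 25,"spin": -15.4,"fingers": -0.5}
    - {"x": 371,"y": 25,"z": 25,"spin": -15.4,"fingers": -0.5}
    - {"x": 371,"y": 25,"z": 25,"spin": -15.4,"fingers": -0.5}

```text
clock: 29.12
eef_pos: [0.4958, 0.1754, 0.0721]
tool_rot: [0.628, 0.778, -0.002, -0.001]
ft_force: [-0.7, -1.1, -0.3]
grip_width: 0.0641
grasp_force: 0.0
```

Run:
```python
from h import *
st(); c=snap('wrist'); tiles(c)
b=[b for b in blobs(c,(100,80,60),(125,255,255),10) if b[2].min()>50 and abs(b[1][0]-500)<40 and abs(b[1][1]-175)<60][0]; g=b[1]; y=(b[3]+45)%90-45
seq([(*g,1,90+y),(*g,60,90+y),(448.7,-261.4,30,86.8)])
```

```text
t 29.12 tcp [495.8 175.4  72.1] toolx [-0.212  0.977 -0.001] tooly [ 0.977  0.212 -0.004] z [-0.004 -0.002 -1.   ] w 64.1 gf 0.0 f [-0.7 -1.1 -0.3] j [ 0.34  0.42 -0.18  0.97 -0.    1.7 ]
blue
[479. 465.] [634.9  54.9] [12.4 25.4] 10.6
[616. 431.] [715.2 104.7] [21.5 64.5] 58.5
[330. 265.] [500.9 176.3] [55.3 55.2] 12.3
terra
to [500.9 176.3   1.  102.3] : x 0.5 y 5.0 z 71.5 spin -0.2 rows 1.1
to [500.9 176.3  60.  102.3] : x 0.0 y 0.0 z -59.0 spin 0.0 rows 0.9
to [ 448.7 -261.4   30.    86.8] : x -416.5 y -144.2 z 30.0 spin 15.5 rows 7.1
```

Request:
jog_arm:
  motion:
    - {"x": 0.5,"y": 3,"z": 40,"spin": 0,"fingers": -0.5}
    - {"x": 0.5,"y": 3,"z": 72,"spin": 0,"fingers": -0.5}
    - {"x": 0.5,"y": 3,"z": 72,"spin": 0,"fingers": -0.5}
    - {"x": 0.5,"y": 3,"z": 72,"spin": 0,"fingers": 1}
    - {"x": 0.5,"y": 3,"z": 72,"spin": 0,"fingers": 1}
    - {"x": 0.5,"y": 3,"z": 72,"spin": 0,"fingers": 1}
    - {"x": 0.5,"y": 3,"z": 72,"spin": 0,"fingers": 1}

```text
clock: 30.05
eef_pos: [0.5006, 0.1772, 0.0024]
tool_rot: [0.628, 0.778, 0.001, 0.0]
ft_force: [-0.8, 0.6, -1.0]
grip_width: 0.0535
grasp_force: 62.9
```

Request:
jog_arm:
  motion:
    - {"x": 0,"y": 0,"z": -55,"spin": 0,"fingers": 1}
    - {"x": -416,"y": -145,"z": -60,"spin": 15.5,"fingers": 1}
    - {"x": -416,"y": -145,"z": -60,"spin": 15.5,"fingers": 1}
    - {"x": -416,"y": -145,"z": -60,"spin": 15.5,"fingers": 1}
    - {"x": -416,"y": -145,"z": -60,"spin": 15.5,"fingers": 1}
    - {"x": -416,"y": -145,"z": -60,"spin": 15.5,"fingers": 1}
    - {"x": -416,"y": -145,"z": -60,"spin": 15.5,"fingers": 1}
    - {"x": -416,"y": -145,"z": -60,"spin": 15.5,"fingers": 1}

```text
clock: 31.05
eef_pos: [0.4463, -0.2591, 0.0622]
tool_rot: [0.727, 0.686, 0.0, 0.0]
ft_force: [1.1, 0.6, -1.2]
grip_width: 0.0536
grasp_force: 63.6
```

Run:
```python
from h import *
st(); seq([(448.7,-261.4,30,86.8)])
```

```text
t 31.05 tcp [ 446.3 -259.1   62.2] toolx [ 0.058  0.998 -0.   ] tooly [ 0.998 -0.058  0.001] z [ 0.001 -0.    -1.   ] w 53.6 gf 63.6 f [ 1.1  0.6 -1.2] j [-0.53  0.41 -0.23  0.93  0.    1.1 ]
to [ 448.7 -261.4   30.    86.8] : x -2.1 y 2.5 z 32.2 spin -0.1 rows 0.5
```

Request:
jog_arm:
  motion:
    - {"x": -1,"y": 1,"z": 32,"spin": 0,"fingers": 1}
    - {"x": -1,"y": 1,"z": 32,"spin": 0,"fingers": 1}
    - {"x": -1,"y": 1,"z": 32,"spin": 0,"fingers": 1}

```text
clock: 31.42
eef_pos: [0.4476, -0.2575, 0.0302]
tool_rot: [0.727, 0.687, 0.0, -0.0]
ft_force: [0.8, -0.1, 0.2]
grip_width: 0.0534
grasp_force: 63.5
```

Run:
```python
from h import *
st(); c=snap('wrist'); 
print([b for b in blobs(c,(100,80,60),(125,255,255),36)]); seq([(448.7,-261.4,9,86.8)])
```

```text
t 31.43 tcp [ 447.6 -257.5   30.2] toolx [0.057 0.998 0.   ] tooly [ 0.998 -0.057 -0.   ] z [-0.  0. -1.] w 53.4 gf 63.5 f [ 0.8 -0.1  0.2] j [-0.52  0.45 -0.26  0.86  0.    1.11]
[(array([322., 324.]), array([ 448.4, -257.1]), array([56.3, 56.1]), 86.7), (array([326., 143.]), array([ 453.9, -186.5]), array([47.8, 48.1]), 86.8), (array([319.,  25.]), array([ 453.5, -149.1]), array([14.5, 48.1]), 86.8)]
to [ 448.7 -261.4    9.    86.8] : x -3.8 y 0.8 z 21.6 spin -0.0 rows 0.4
```

Request:
jog_arm:
  motion:
    - {"x": -4,"y": 0.5,"z": 0,"spin": 0,"fingers": 1}
    - {"x": -4,"y": 0.5,"z": 0,"spin": 0,"fingers": 1}
    - {"x": -4,"y": 0.5,"z": 12,"spin": 0,"fingers": 1}
    - {"x": -4,"y": 0.5,"z": 21,"spin": 0,"fingers": 1}
    - {"x": -4,"y": 0.5,"z": 21,"spin": 0,"fingers": 1}
    - {"x": -4,"y": 0.5,"z": 21,"spin": 0,"fingers": -0.5}
    - {"x": -4,"y": 0.5,"z": 21,"spin": 0,"fingers": -0.5}
    - {"x": -4,"y": 0.5,"z": 21,"spin": 0,"fingers": -0.5}

```text
clock: 32.48
eef_pos: [0.4478, -0.2623, 0.0089]
tool_rot: [0.727, 0.686, 0.0, 0.0]
ft_force: [0.6, 0.2, 0.1]
grip_width: 0.0641
grasp_force: 0.0
```

Request:
jog_arm:
  motion:
    - {"x": 0,"y": 0,"z": -50,"spin": 0,"fingers": -0.5}
    - {"x": 0,"y": 0,"z": -90,"spin": 0,"fingers": -0.5}
    - {"x": 0,"y": 0,"z": -90,"spin": 0,"fingers": -0.5}

```text
clock: 32.85
eef_pos: [0.4504, -0.2638, 0.1026]
tool_rot: [0.727, 0.686, 0.001, 0.004]
ft_force: [-0.3, 0.1, 1.1]
grip_width: 0.064
grasp_force: 0.0
```

Run:
```python
from h import *
st(); c=snap('wrist'); print([b for b in blobs(c,(100,80,60),(125,255,255),15)]); c=snap('top');tiles(c)
seq([(300,0,130,95),(484,354.4,80,104.9)])
```

```text
t 32.85 tcp [ 450.4 -263.8  102.6] toolx [ 0.058  0.998 -0.004] tooly [ 0.998 -0.058  0.007] z [ 0.007 -0.004 -1.   ] w 64.0 gf 0.0 f [-0.3  0.1  1.1] j [-0.53  0.37 -0.17  1.03 -0.    1.1 ]
[(array([315., 245.]), array([ 447.9, -260. ]), array([55.3, 55.6]), 86.7), (array([317., 124.]), array([ 453.5, -188.1]), array([55. , 55.5]), 86.7), (array([311.,  29.]), array([ 453.5, -138.9]), array([28.2, 55.5]), 86.8)]
blue
[341. 256.] [457.6 -69.9] [30.2 32.6] 88.7
[430. 260.] [ 447.9 -263.1] [54.3 56.6] 87.1
[396. 258.] [ 453.4 -189.5] [54.3 56.1] 87.3
[367. 258.] [ 454.2 -125.9] [56.1 56.7] 87.8
[143. 247.] [483.6 354.3] [55.6 55. ] 14.9
[262. 170.] [653.  100.9] [90.5 91.9] 89.5
[317. 145.] [710.7 -22.7] [27.  21.1] 89.5
terra
[363. 181.] [ 625.4 -121.8] [139.6  21. ] 88.0
[473.  70.] [ 875.6 -375.8] [ 85.  143.2] 52.8
to [300   0 130  95] : x 253.2 y -162.8 z -31.0 spin -8.3 rows 4.8
to [484.  354.4  80.  104.9] : x 337.0 y 214.2 z 50.0 spin -9.9 rows 6.4
```

Pocket 1 is filled. The tile in pocket 2 has shifted about 4–5 mm along y, so the knock probably happened there, and I'll re-check it later. Now the last tile.

Request:
jog_arm:
  motion:
    - {"x": 310,"y": -2,"z": 0,"spin": -9,"fingers": -0.5}
    - {"x": 310,"y": -2,"z": 0,"spin": -9,"fingers": -0.5}
    - {"x": 310,"y": -2,"z": 0,"spin": -9,"fingers": -0.5}
    - {"x": 310,"y": -2,"z": 0,"spin": -9,"fingers": -0.5}
    - {"x": 310,"y": -2,"z": 0,"spin": -9,"fingers": -0.5}
    - {"x": 310,"y": -2,"z": 0,"spin": -9,"fingers": -0.5}

```text
clock: 33.7
eef_pos: [0.4624, 0.0511, 0.0972]
tool_rot: [0.668, 0.744, -0.001, -0.001]
ft_force: [-0.2, 0.2, 0.0]
grip_width: 0.0642
grasp_force: 0.0
```

Run:
```python
from h import *
seq([(484,354.4,80,104.9)])
```

```text
to [484.  354.4  80.  104.9] : x 299.3 y 53.8 z 17.2 spin -8.8 rows 4.9
```

Request:
jog_arm:
  motion:
    - {"x": 299,"y": 52,"z": 18,"spin": -9,"fingers": -0.5}
    - {"x": 299,"y": 52,"z": 18,"spin": -9,"fingers": -0.5}
    - {"x": 299,"y": 52,"z": 18,"spin": -9,"fingers": -0.5}
    - {"x": 299,"y": 52,"z": 18,"spin": -9,"fingers": -0.5}
    - {"x": 299,"y": 52,"z": 18,"spin": -9,"fingers": -0.5}
    - {"x": 299,"y": 52,"z": 18,"spin": -9,"fingers": -0.5}
    - {"x": 299,"y": 52,"z": 18,"spin": -9,"fingers": -0.5}

```text
clock: 34.58
eef_pos: [0.4853, 0.3481, 0.0791]
tool_rot: [0.611, 0.791, -0.002, -0.0]
ft_force: [0.3, -0.4, 1.1]
grip_width: 0.064
grasp_force: 0.0
```

Run:
```python
from h import *
st(); c=snap('wrist'); tiles(c)
b=[b for b in blobs(c,(100,80,60),(125,255,255),10) if b[2].min()>50 and abs(b[1][0]-484)<40 and abs(b[1][1]-354)<60][0]; g=b[1]; y=(b[3]+45)%90-45
seq([(*g,1,90+y),(*g,60,90+y),(465,50,60,95),(444.9,-329.3,60,86.8)])
```

```text
t 34.58 tcp [485.3 348.1  79.1] toolx [-0.252  0.968 -0.002] tooly [ 0.968  0.252 -0.003] z [-0.003 -0.003 -1.   ] w 64.0 gf 0.0 f [ 0.3 -0.4  1.1] j [ 0.62  0.54  0.03  1.07 -0.    1.94]
blue
[324. 249.] [485.  355.5] [55.3 54.9] 14.7
terra
to [485.  355.5   1.  104.7] : x 7.6 y 1.4 z 78.6 spin -0.1 rows 1.3
to [485.  355.5  60.  104.7] : x 0.0 y 0.0 z -59.0 spin 0.0 rows 0.9
to [465  50  60  95] : x -290.4 y -96.9 z -0.0 spin 9.7 rows 4.9
to [ 444.9 -329.3   60.    86.8] : x -376.1 y -53.1 z -0.0 spin 8.2 rows 6.1
```

Request:
jog_arm:
  motion:
    - {"x": 1,"y": 1,"z": 30,"spin": 0,"fingers": -0.5}
    - {"x": 1,"y": 1,"z": 45,"spin": 0,"fingers": -0.5}
    - {"x": 1,"y": 1,"z": 45,"spin": 0,"fingers": -0.5}
    - {"x": 1,"y": 1,"z": 45,"spin": 0,"fingers": -0.5}

```text
clock: 35.12
eef_pos: [0.4872, 0.351, 0.0365]
tool_rot: [0.611, 0.791, 0.0, 0.0]
ft_force: [-0.2, 0.0, -0.2]
grip_width: 0.064
grasp_force: 0.0
```

Run:
```python
from h import *
st(); seq([(485,355.5,1,104.7)])
```

```text
t 35.12 tcp [487.2 351.   36.5] toolx [-0.252  0.968  0.   ] tooly [0.968 0.252 0.001] z [ 0.001  0.001 -1.   ] w 64.0 gf 0.0 f [-0.2  0.  -0.2] j [ 0.62  0.58 -0.01  0.98 -0.    1.94]
to [485.  355.5   1.  104.7] : x 4.9 y -1.0 z 35.5 spin -0.1 rows 0.6
```

Request:
jog_arm:
  motion:
    - {"x": 4.5,"y": -1,"z": 35.5,"spin": 0,"fingers": -0.5}
    - {"x": 4.5,"y": -1,"z": 35.5,"spin": 0,"fingers": -0.5}
    - {"x": 4.5,"y": -1,"z": 35.5,"spin": 0,"fingers": 1}
    - {"x": 4.5,"y": -1,"z": 35.5,"spin": 0,"fingers": 1}
    - {"x": 4.5,"y": -1,"z": 35.5,"spin": 0,"fingers": 1}
    - {"x": 4.5,"y": -1,"z": 35.5,"spin": 0,"fingers": 1}
    - {"x": 4.5,"y": -1,"z": -20,"spin": 0,"fingers": 1}
    - {"x": 4.5,"y": -1,"z": -28,"spin": 0,"fingers": 1}

```text
clock: 36.12
eef_pos: [0.4869, 0.3571, 0.0676]
tool_rot: [0.611, 0.792, 0.003, 0.001]
ft_force: [1.3, -0.3, -0.3]
grip_width: 0.0536
grasp_force: 63.5
```

Request:
jog_arm:
  motion:
    - {"x": -290,"y": -97,"z": 0,"spin": 9.7,"fingers": 1}
    - {"x": -290,"y": -97,"z": 0,"spin": 9.7,"fingers": 1}
    - {"x": -290,"y": -97,"z": 0,"spin": 9.7,"fingers": 1}
    - {"x": -290,"y": -97,"z": 0,"spin": 9.7,"fingers": 1}
    - {"x": -290,"y": -97,"z": 0,"spin": 9.7,"fingers": 1}
    - {"x": -290,"y": -97,"z": 0,"spin": 9.7,"fingers": 1}

```text
clock: 36.88
eef_pos: [0.4627, 0.0467, 0.0631]
tool_rot: [0.678, 0.735, -0.001, -0.001]
ft_force: [-0.5, -0.1, -0.3]
grip_width: 0.0533
grasp_force: 63.5
```

Request:
jog_arm:
  motion:
    - {"x": -376,"y": -53,"z": 0,"spin": 8.2,"fingers": 1}
    - {"x": -376,"y": -53,"z": 0,"spin": 8.2,"fingers": 1}
    - {"x": -376,"y": -53,"z": 0,"spin": 8.2,"fingers": 1}
    - {"x": -376,"y": -53,"z": 0,"spin": 8.2,"fingers": 1}
    - {"x": -376,"y": -53,"z": 0,"spin": 8.2,"fingers": 1}
    - {"x": -376,"y": -53,"z": 0,"spin": 8.2,"fingers": 1}
    - {"x": -376,"y": -53,"z": 0,"spin": 8.2,"fingers": 1}
    - {"x": -376,"y": -53,"z": 0,"spin": 8.2,"fingers": 1}

```text
clock: 37.88
eef_pos: [0.4439, -0.328, 0.0629]
tool_rot: [0.727, 0.687, 0.0, -0.001]
ft_force: [0.4, 0.8, -0.8]
grip_width: 0.0539
grasp_force: 63.5
```

Run:
```python
from h import *
st(); c=snap('wrist'); o=readout.get_obs()['eef_pos'][2]*1000
print([b for b in blobs(c,(100,80,60),(125,255,255),o+6)]);print('z15',[b for b in blobs(c,(100,80,60),(125,255,255),15)]); seq([(444.9,-329.3,30,86.8)])
```

```text
t 37.88 tcp [ 443.9 -328.    62.9] toolx [0.056 0.998 0.002] tooly [ 0.998 -0.056 -0.001] z [-0.001  0.002 -1.   ] w 53.9 gf 63.5 f [ 0.4  0.8 -0.8] j [-0.64  0.47 -0.12  0.98  0.    0.99]
[(array([322., 327.]), array([ 444.6, -329.3]), array([56.5, 56.2]), 86.8), (array([322., 144.]), array([ 448.4, -256.6]), array([39.4, 39.9]), 86.8), (array([325.,  22.]), array([ 451.7, -218.6]), array([12.2, 39.8]), 86.8)]
z15 [(array([322., 327.]), array([ 442.8, -361.8]), array([78.9, 78.4]), 86.8), (array([322., 144.]), array([ 448.1, -260.4]), array([55. , 55.7]), 86.8), (array([325.,  22.]), array([ 452.7, -207.3]), array([17. , 55.6]), 86.8)]
to [ 444.9 -329.3   30.    86.8] : x -2.0 y 1.2 z 33.0 spin 0.0 rows 0.5
```

Request:
jog_arm:
  motion:
    - {"x": 0,"y": 0.5,"z": 30,"spin": 0,"fingers": 1}
    - {"x": 0,"y": 0.5,"z": 42,"spin": 0,"fingers": 1}
    - {"x": 0,"y": 0.5,"z": 53.5,"spin": 0,"fingers": 1}
    - {"x": 0,"y": 0.5,"z": 53.5,"spin": 0,"fingers": 1}
    - {"x": 0,"y": 0.5,"z": 53.5,"spin": 0,"fingers": 1}
    - {"x": 0,"y": 0.5,"z": 53.5,"spin": 0,"fingers": -0.5}
    - {"x": 0,"y": 0.5,"z": 53.5,"spin": 0,"fingers": -0.5}
    - {"x": 0,"y": 0.5,"z": 53.5,"spin": 0,"fingers": -0.5}

```text
clock: 38.92
eef_pos: [0.4446, -0.3292, 0.0106]
tool_rot: [0.727, 0.687, 0.0, 0.0]
ft_force: [0.2, 0.0, -0.4]
grip_width: 0.0639
grasp_force: 0.0
```

Request:
jog_arm:
  motion:
    - {"x": 0,"y": 0,"z": -50,"spin": 0,"fingers": -0.5}
    - {"x": 0,"y": 0,"z": -90,"spin": 0,"fingers": -0.5}
    - {"x": 68,"y": 0,"z": -90,"spin": 0,"fingers": -0.5}
    - {"x": 102,"y": 0,"z": -90,"spin": 0,"fingers": -0.5}
    - {"x": 102,"y": 0,"z": -90,"spin": 0,"fingers": -0.5}
    - {"x": 102,"y": 0,"z": -90,"spin": 0,"fingers": -0.5}

```text
clock: 39.67
eef_pos: [0.4505, -0.2275, 0.1005]
tool_rot: [0.727, 0.687, -0.0, 0.001]
ft_force: [1.0, -0.8, -0.6]
grip_width: 0.0645
grasp_force: 0.0
```

Run:
```python
from h import *
st(); c=snap('wrist','w8.png'); print([b for b in blobs(c,(100,80,60),(125,255,255),15)]); c=snap('top');tiles(c)
```

```text
t 39.67 tcp [ 450.5 -227.5  100.5] toolx [ 0.056  0.998 -0.001] tooly [ 0.998 -0.056  0.001] z [ 0.001 -0.001 -1.   ] w 64.5 gf 0.0 f [ 1.  -0.8 -0.6] j [-0.47  0.35 -0.21  1.02 -0.    1.16]
[(array([322., 386.]), array([ 446.1, -328.6]), array([55.7, 55.5]), 86.7), (array([320., 300.]), array([ 448.3, -260.4]), array([55.3, 55.6]), 86.8), (array([323., 189.]), array([ 454. , -188.2]), array([55.2, 55.5]), 86.8), (array([318.,  74.]), array([ 454.6, -125.3]), array([55. , 55.6]), 86.8), (array([320.,   0.]), array([458. , -89.1]), array([ 0.4, 33. ]), 86.8)]
blue
[341. 256.] [457.6 -69.9] [30.2 32.6] 88.7
[420. 260.] [ 448.6 -243.6] [15.2 54.7] 87.1
[396. 258.] [ 453.6 -189.7] [54.3 55.4] 87.7
[367. 257.] [ 454.6 -126.1] [56.3 56.9] 86.6
[262. 170.] [653.  100.8] [90.5 91.9] 89.5
[317. 145.] [710.7 -22.7] [27.  21.1] 89.5
terra
[363. 181.] [ 625.5 -121.8] [139.6  21. ] 88.1
[470.  72.] [ 876.1 -375.4] [ 85.4 143.2] 52.0
```

View pics/w8.png

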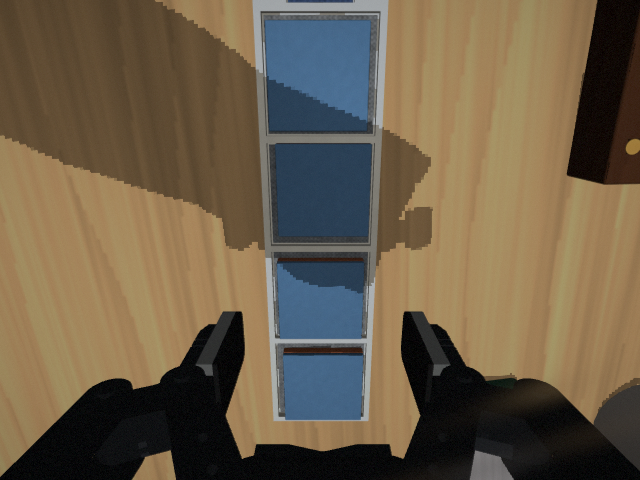

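All four tiles lie inside their pockets, glaze up, at rows 75, 190, 300 and 386 of column ~320. The one at row 190 is only slid against its +y wall, well within 8 mm. Next the blue lid: I hover over it and measure the fin.

Run:
```python
from h import *
seq([(520,0,140,130),(625,97,140,179.5)])
c=snap('top')
hsv=cv2.cvtColor(c['pixels'],cv2.COLOR_RGB2HSV)
for n,lo,hi in (('r',(0,180,90),(5,255,255)),('r2',(172,180,90),(180,255,255)),('y',(25,180,90),(35,255,255)),('b',(104,180,90),(125,255,255))): print(n,[b for b in blobs(c,lo,hi,51.5,500) if b[0][1]<200])
```

```text
to [520   0 140 130] : x 231.7 y 56.4 z -39.7 spin -43.3 rows 4.0
to [625.   97.  140.  179.5] : x 6.8 y 142.8 z 0 spin -49.5 rows 4.6
r [(array([175., 168.]), array([645.6, 280.7]), array([87.4, 86.2]), 88.2), (array([376., 120.]), array([ 749.7, -150.3]), array([117.7,  27.1]), 80.7)]
r2 []
y [(array([218., 169.]), array([643. , 188.8]), array([88. , 88.4]), 88.5)]
b [(array([262., 170.]), array([639.6,  97.5]), array([86.7, 84.1]), 89.5)]
```

Request:
jog_arm:
  motion:
    - {"x": 231,"y": 56,"z": -50,"spin": -44,"fingers": -0.2}
    - {"x": 231,"y": 56,"z": -50,"spin": -44,"fingers": -0.2}
    - {"x": 231,"y": 56,"z": -50,"spin": -44,"fingers": -0.2}
    - {"x": 231,"y": 56,"z": -50,"spin": -44,"fingers": -0.2}
    - {"x": 231,"y": 56,"z": -50,"spin": -44,"fingers": -0.2}
    - {"x": 231,"y": 56,"z": -50,"spin": -44,"fingers": -0.2}

```text
clock: 40.58
eef_pos: [0.5189, -0.0004, 0.1498]
tool_rot: [0.417, 0.909, -0.0, -0.0]
ft_force: [-0.5, 0.2, -0.5]
grip_width: 0.0511
grasp_force: 0.0
```

Request:
jog_arm:
  motion:
    - {"x": 7,"y": 143,"z": 0,"spin": -48,"fingers": -0.2}
    - {"x": 7,"y": 143,"z": 0,"spin": -48,"fingers": -0.2}
    - {"x": 7,"y": 143,"z": 0,"spin": -48,"fingers": -0.2}
    - {"x": 7,"y": 143,"z": 0,"spin": -48,"fingers": -0.2}
    - {"x": 7,"y": 143,"z": 0,"spin": -48,"fingers": -0.2}
    - {"x": 7,"y": 143,"z": 0,"spin": -48,"fingers": -0.2}
    - {"x": 7,"y": 143,"z": 0,"spin": -48,"fingers": -0.2}

```text
clock: 41.45
eef_pos: [0.6227, 0.0975, 0.1499]
tool_rot: [0.013, 1.0, -0.0, -0.0]
ft_force: [0.4, -0.2, 0.5]
grip_width: 0.0513
grasp_force: 0.0
```

Run:
```python
from h import *
st(); c=snap('wrist','w9.png'); print('lid',blobs(c,(100,150,40),(125,255,255),51.5))
a=np.radians(-1.9); B=np.array([639.6,97.5]); ex=np.array([np.cos(a),np.sin(a)]); f=B-32*ex
print('fin guess',f,'tip/base px',proj(c,np.array([[*f,75],[*f,51.5]])/1000))
P=[(*(B+sx*44*ex+sy*44*np.array([-ex[1],ex[0]])),51.5) for sx,sy in((-1,-1),(-1,1),(1,1),(1,-1))]
print('lid corners px',proj(c,np.array(P)/1000).round(0).tolist())
```

```text
t 41.45 tcp [622.7  97.5 149.9] toolx [-1.     0.025  0.001] tooly [ 0.025  1.    -0.   ] z [-0.001 -0.    -1.   ] w 51.3 gf 0.0 f [ 0.4 -0.2  0.5] j [ 0.16  0.54  0.24  1.27 -0.    0.18]
lid [(array([182., 336.]), array([687.5,  -5.3]), array([23.7, 18.9]), 88.6), (array([323., 267.]), array([640.5,  97.4]), array([87.2, 86.5]), 88.6)]
fin guess [607.61759309  98.56096571] tip/base px [[324.19787914 235.12838734]
 [324.03221323 224.6141356 ]]
lid corners px [[255.0, 206.0], [393.0, 207.0], [385.0, 328.0], [261.0, 327.0]]
```

View pics/w9.png

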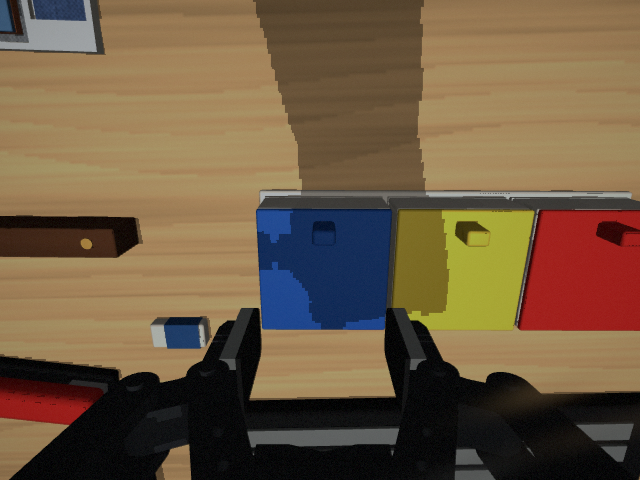

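The blue lid's fin is at (324,233), matching the predicted (324,235). The yellow fin is at (475,233) and the red one at (625,235). Now I descend on the blue fin and grip it.

Run:
```python
from h import *
seq([(608.3,98.5,60,178.1)])
```

```text
to [608.3  98.5  60.  178.1] : x 14.5 y 0.4 z 90.1 spin 0.5 rows 1.5
```

Request:
jog_arm:
  motion:
    - {"x": 14,"y": 0.5,"z": 40,"spin": 0.5,"fingers": 0.3}
    - {"x": 14,"y": 0.5,"z": 65,"spin": 0.5,"fingers": 0.3}
    - {"x": 14,"y": 0.5,"z": 65,"spin": 0.5,"fingers": 0.3}
    - {"x": 14,"y": 0.5,"z": 89,"spin": 0.5,"fingers": 0.3}
    - {"x": 14,"y": 0.5,"z": 89,"spin": 0.5,"fingers": 0.3}
    - {"x": 14,"y": 0.5,"z": 89,"spin": 0.5,"fingers": 1}
    - {"x": 14,"y": 0.5,"z": 89,"spin": 0.5,"fingers": 1}
    - {"x": 14,"y": 0.5,"z": 89,"spin": 0.5,"fingers": 1}

```text
clock: 42.5
eef_pos: [0.6096, 0.0986, 0.0628]
tool_rot: [0.016, 1.0, -0.001, 0.001]
ft_force: [-1.1, -5.3, 3.8]
grip_width: 0.0119
grasp_force: 59.0
```

Run:
```python
from h import *
st()
```

```text
t 42.5 tcp [609.6  98.6  62.8] toolx [-1.     0.031 -0.002] tooly [ 0.031  1.    -0.002] z [ 0.002 -0.002 -1.   ] w 11.9 gf 59.0 f [-1.1 -5.3  3.8] j [ 0.16  0.58  0.07  1.06 -0.    0.19]
```

Request:
jog_arm:
  motion:
    - {"x": -1,"y": 0,"z": -6,"spin": 0,"fingers": 1}
    - {"x": -4.5,"y": 0,"z": -13,"spin": 0,"fingers": 1}
    - {"x": -8,"y": 0,"z": -19,"spin": 0,"fingers": 1}
    - {"x": -11.5,"y": 0,"z": -25,"spin": 0,"fingers": 1}
    - {"x": -20,"y": 0,"z": -35.5,"spin": 0,"fingers": 1}
    - {"x": -25,"y": 0,"z": -40,"spin": 0,"fingers": 1}
    - {"x": -30.5,"y": 0,"z": -44,"spin": 0,"fingers": 1}

```text
clock: 43.38
eef_pos: [0.6382, 0.0978, 0.1033]
tool_rot: [0.015, 1.0, -0.001, -0.002]
ft_force: [1.0, -4.6, -10.2]
grip_width: 0.0116
grasp_force: 58.5
```

Request:
jog_arm:
  motion:
    - {"x": -6,"y": 0,"z": -4,"spin": 0,"fingers": 1}
    - {"x": -12,"y": 0,"z": -7,"spin": 0,"fingers": 1}
    - {"x": -18.5,"y": 0,"z": -9.5,"spin": 0,"fingers": 1}
    - {"x": -25,"y": 0,"z": -11.5,"spin": 0,"fingers": 1}
    - {"x": -31.5,"y": 0,"z": -13,"spin": 0,"fingers": 1}
    - {"x": -38,"y": 0,"z": -14,"spin": 0,"fingers": 1}
    - {"x": -45,"y": 0,"z": -14.5,"spin": 0,"fingers": 1}
    - {"x": -45,"y": 0,"z": -14.5,"spin": 0,"fingers": 1}

```text
clock: 44.38
eef_pos: [0.6835, 0.0965, 0.1191]
tool_rot: [0.015, 1.0, -0.001, -0.001]
ft_force: [-1.2, -5.0, -5.0]
grip_width: 0.0103
grasp_force: 58.5
```

Run:
```python
from h import *
st(); c=snap('top'); print(blobs(c,(104,150,40),(125,255,255),100,100))
```

```text
t 44.38 tcp [683.5  96.5 119.1] toolx [-1.     0.03   0.003] tooly [ 0.03   1.    -0.002] z [-0.003 -0.002 -1.   ] w 10.3 gf 58.5 f [-1.2 -5.  -5. ] j [ 0.14  0.69  0.41  1.3  -0.    0.17]
[]
```

Request:
jog_arm:
  motion:
    - {"x": -7,"y": 0,"z": 0,"spin": 0,"fingers": 1}
    - {"x": -14,"y": 0,"z": 1,"spin": 0,"fingers": 1}
    - {"x": -20,"y": 0,"z": 2.5,"spin": 0,"fingers": 1}
    - {"x": -25,"y": 0,"z": 4,"spin": 0,"fingers": 1}
    - {"x": -25,"y": 0,"z": 4,"spin": 0,"fingers": 1}

```text
clock: 45.05
eef_pos: [0.7093, 0.0958, 0.1169]
tool_rot: [0.015, 1.0, -0.001, 0.0]
ft_force: [-1.9, -6.1, 0.5]
grip_width: 0.0091
grasp_force: 58.5
```

Run:
```python
from h import *
st()
```

```text
t 45.05 tcp [709.3  95.8 116.9] toolx [-1.    0.03 -0.  ] tooly [ 0.03   1.    -0.001] z [ 0.    -0.001 -1.   ] w 9.1 gf 58.5 f [-1.9 -6.1  0.5] j [ 0.13  0.74  0.51  1.34 -0.    0.17]
```

Request:
jog_arm:
  motion:
    - {"x": 0,"y": 0,"z": 0,"spin": 0,"fingers": 0.2}
    - {"x": 0,"y": 0,"z": 0,"spin": 0,"fingers": 0.2}
    - {"x": 0,"y": 0,"z": -40,"spin": 0,"fingers": 0.2}
    - {"x": 0,"y": 0,"z": -50,"spin": 0,"fingers": 0.2}
    - {"x": 60,"y": 0,"z": -50,"spin": 0,"fingers": 0.2}
    - {"x": 90,"y": 0,"z": -50,"spin": 0,"fingers": 0.2}
    - {"x": 90,"y": 0,"z": -50,"spin": 0,"fingers": 0.2}

```text
clock: 45.92
eef_pos: [0.617, 0.1001, 0.1659]
tool_rot: [0.015, 1.0, 0.0, -0.001]
ft_force: [0.8, 0.2, 1.6]
grip_width: 0.0336
grasp_force: 0.0
```

Run:
```python
from h import *
st(); c=snap('wrist','w10.png'); print(blobs(c,(100,110,30),(125,255,255),38)); snap('top','t10.png')
```

```text
t 45.92 tcp [617.  100.1 165.9] toolx [-1.     0.029  0.002] tooly [0.029 1.    0.   ] z [-0.002  0.    -1.   ] w 33.6 gf 0.0 f [0.8 0.2 1.6] j [0.16 0.52 0.25 1.3  0.   0.19]
[(array([322., 368.]), array([740. ,  96.1]), array([79.4, 93.1]), 88.3), (array([187., 331.]), array([694.6, -10.4]), array([27.4, 24.6]), 88.3), (array([323., 258.]), array([636. ,  99.8]), array([23. , 23.9]), 67.7), (array([70., 17.]), array([473.1, -52.1]), array([28.6, 19.7]), 87.3), (array([12., 25.]), array([475.4, -89.8]), array([18.6, 26.8]), 85.1)]
```

View pics/w10.png

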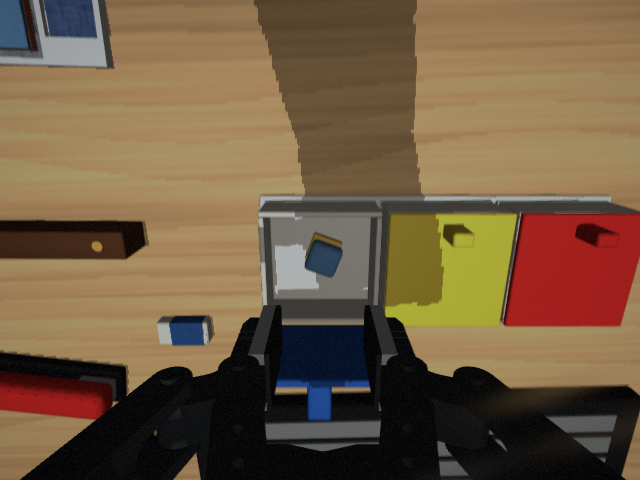

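The blue lid is past vertical (rows 325–385, fin at (320,400)). The knob head is at (323,258), turned about 22°, which gives (636,99.8) mm. Before reaching in, I push the lid further back so the gripper body clears it.

Request:
jog_arm:
  motion:
    - {"x": -40,"y": -1,"z": 0,"spin": 0,"fingers": 0.5}
    - {"x": -40,"y": -1,"z": 41,"spin": 0,"fingers": 0.5}
    - {"x": -40,"y": -1,"z": 43,"spin": 0,"fingers": 0.5}
    - {"x": -52,"y": -1,"z": 43,"spin": 0,"fingers": 0.5}
    - {"x": -60,"y": -2,"z": 43,"spin": 0,"fingers": 0.5}
    - {"x": -68,"y": -2,"z": 43,"spin": 0,"fingers": 0.5}
    - {"x": -76,"y": -2,"z": 43,"spin": 0,"fingers": 0.5}
    - {"x": -76,"y": -2,"z": 43,"spin": 0,"fingers": 0.5}

```text
clock: 47.02
eef_pos: [0.7044, 0.097, 0.1312]
tool_rot: [0.015, 1.0, 0.002, 0.011]
ft_force: [4.7, 1.7, 17.4]
grip_width: 0.0215
grasp_force: 8.8
```

Request:
jog_arm:
  motion:
    - {"x": 40,"y": 0,"z": 0,"spin": 0,"fingers": 0.15}
    - {"x": 40,"y": 0,"z": -30,"spin": 0,"fingers": 0.15}
    - {"x": 50,"y": 0,"z": -30,"spin": 20,"fingers": 0.15}
    - {"x": 54,"y": 2,"z": -30,"spin": 20,"fingers": 0.15}
    - {"x": 54,"y": 2,"z": -30,"spin": 20,"fingers": 0.15}

```text
clock: 47.65
eef_pos: [0.6426, 0.0991, 0.153]
tool_rot: [0.188, 0.982, 0.0, 0.001]
ft_force: [0.0, -0.3, 0.5]
grip_width: 0.0362
grasp_force: 0.0
```

Run:
```python
from h import *
st(); c=snap('wrist'); print(blobs(c,(100,110,30),(125,255,255),38)); seq([(636,99.8,60,157.7),(636,99.8,22,157.7)])
```

```text
t 47.65 tcp [642.6  99.1 153. ] toolx [-0.93   0.368 -0.001] tooly [0.368 0.93  0.001] z [ 0.002  0.    -1.   ] w 36.2 gf 0.0 f [ 0.  -0.3  0.5] j [0.15 0.58 0.31 1.3  0.   0.53]
[(array([218., 346.]), array([696.1,  -6.3]), array([29.6, 25.4]), 88.6), (array([348., 331.]), array([729.6,  85.5]), array([121.7,  79.3]), 88.4), (array([320., 229.]), array([635.7, 100.4]), array([22.5, 24.5]), 67.5), (array([ 8., 76.]), array([471.6, -44.8]), array([21.1, 29.7]), 86.8)]
to [636.   99.8  60.  157.7] : x 6.4 y -1.7 z 92.8 spin 0.7 rows 1.5
to [636.   99.8  22.  157.7] : x 0.0 y 0.0 z 38.0 spin 0.0 rows 0.6
```

Run:
```python
from h import *
a=np.radians(-1.9); ex=np.array([np.cos(a),np.sin(a)]); ey=np.array([-ex[1],ex[0]]); H=np.array([684.2,96.])
for cam in ('top','wrist'):
    c=snap(cam); hsv=cv2.cvtColor(c['pixels'],cv2.COLOR_RGB2HSV); m=cv2.inRange(hsv,np.array((100,110,25)),np.array((125,255,255)))
    for th in np.arange(1.4,1.95,.05):
        # underside plane through hinge (rotated): direction from hinge to front edge
        d=np.array([-np.cos(th),np.sin(th)]); P=[]
        for s,y in ((0,-44),(88,-44),(88,44),(0,44)): P.append([*(H+ex*d[0]*s+ey*y),46.5+d[1]*s])
        q=proj(c,np.array(P)/1000).round().astype(np.int32); k=np.zeros_like(m); cv2.fillPoly(k,[q],255)
        x,y,w,h=cv2.boundingRect(q); mm=m.copy(); mk=np.zeros_like(m); mk[max(0,y-25):y+h+25,x-25:x+w+25]=1; mm*=mk
        print(cam,round(th,2),round((k&mm>0).sum()/((k|mm)>0).sum(),3) if 0 else round(np.count_nonzero(cv2.bitwise_and(k,mm))/np.count_nonzero(cv2.bitwise_or(k,mm)),3), end='; ')
    print()
```

```text
top 1.4 0.0; top 1.45 0.0; top 1.5 0.0; top 1.55 0.0; top 1.6 0.0; top 1.65 0.0; top 1.7 0.0; top 1.75 0.0; top 1.8 0.0; top 1.85 0.0; top 1.9 0.0; 
wrist 1.4 0.644; wrist 1.45 0.626; wrist 1.5 0.585; wrist 1.55 0.555; wrist 1.6 0.529; wrist 1.65 0.508; wrist 1.7 0.48; wrist 1.75 0.447; wrist 1.8 0.421; wrist 1.85 0.402; wrist 1.9 0.384;
```

Run:
```python
from h import *
a=np.radians(-1.9); ex=np.array([np.cos(a),np.sin(a)]); ey=np.array([-ex[1],ex[0]]); H=np.array([684.2,96.])
c=snap('scene','s10.png'); hsv=cv2.cvtColor(c['pixels'],cv2.COLOR_RGB2HSV); m=cv2.inRange(hsv,np.array((100,110,25)),np.array((125,255,255)))
for th in np.arange(1.3,1.95,.05):
    d=np.array([-np.cos(th),np.sin(th)]); n=np.array([np.sin(th),np.cos(th)])*5; P=[]
    for s,y in ((0,-44),(88,-44),(88,44),(0,44)): P.append([*(H+ex*(d[0]*s+n[0])+ey*y),46.5+d[1]*s+n[1]])
    q=proj(c,np.array(P)/1000).round().astype(np.int32); k=np.zeros_like(m); cv2.fillPoly(k,[q],255)
    mm=m.copy(); mm[:, :300]=0; mm[:,420:]=0; mm[:230]=0
    print(round(th,2),round(np.count_nonzero(cv2.bitwise_and(k,mm))/np.count_nonzero(cv2.bitwise_or(k,mm)),3), end='; ')
print(q.tolist(), cv2.boundingRect(mm))
```

```text
1.3 0.886; 1.35 0.909; 1.4 0.906; 1.45 0.864; 1.5 0.823; 1.55 0.773; 1.6 0.724; 1.65 0.686; 1.7 0.636; 1.75 0.579; 1.8 0.524; 1.85 0.465; 1.9 0.42; [[324, 329], [320, 307], [376, 315], [375, 337]] (327, 285, 53, 51)
```

The scene-view fit puts the lid at about 1.37 rad, so the fingers had ridden over its edge. I push again lower down.

Request:
jog_arm:
  motion:
    - {"x": 0,"y": 0,"z": 40,"spin": 0,"fingers": 0.15}
    - {"x": 0,"y": 0,"z": 54,"spin": 0,"fingers": 0.15}
    - {"x": 0,"y": 0,"z": 54,"spin": 0,"fingers": 0.15}
    - {"x": -9,"y": 3,"z": 54,"spin": 0,"fingers": 0.15}
    - {"x": -18,"y": 6,"z": 54,"spin": 0,"fingers": 0.15}
    - {"x": -27,"y": 9,"z": 54,"spin": 0,"fingers": 0.15}
    - {"x": -36,"y": 13,"z": 54,"spin": 0,"fingers": 0.15}
    - {"x": -36,"y": 13,"z": 54,"spin": 0,"fingers": 0.15}

```text
clock: 48.85
eef_pos: [0.6806, 0.0975, 0.0985]
tool_rot: [0.189, 0.982, 0.0, 0.0]
ft_force: [0.4, 0.5, -0.2]
grip_width: 0.0361
grasp_force: 0.0
```

Request:
jog_arm:
  motion:
    - {"x": 20,"y": -7,"z": 0,"spin": 0,"fingers": 0.15}
    - {"x": 42,"y": -15,"z": 0,"spin": 0,"fingers": 0.15}
    - {"x": 42,"y": -15,"z": 0,"spin": 0,"fingers": 0.15}

```text
clock: 49.22
eef_pos: [0.6337, 0.0993, 0.0989]
tool_rot: [0.188, 0.982, -0.0, -0.0]
ft_force: [0.9, -0.4, 0.2]
grip_width: 0.0364
grasp_force: 0.0
```

```bash
cat >> h.py <<'E'
def lidangle():
    a=np.radians(-1.9); ex=np.array([np.cos(a),np.sin(a)]); ey=np.array([-ex[1],ex[0]]); H=np.array([684.2,96.])
    c=snap('scene','lid.png'); hsv=cv2.cvtColor(c['pixels'],cv2.COLOR_RGB2HSV); m=cv2.inRange(hsv,np.array((100,110,25)),np.array((125,255,255)))
    mm=m.copy(); mm[:, :300]=0; mm[:,420:]=0; mm[:230]=0; r=[]
    for th in np.arange(0,2,.05):
        d=np.array([-np.cos(th),np.sin(th)]); n=np.array([np.sin(th),np.cos(th)])*5; P=[]
        for s,y in ((0,-44),(88,-44),(88,44),(0,44)): P.append([*(H+ex*(d[0]*s+n[0])+ey*y),46.5+d[1]*s+n[1]])
        k=np.zeros_like(m); cv2.fillPoly(k,[proj(c,np.array(P)/1000).round().astype(np.int32)],255)
        r.append((round(np.count_nonzero(cv2.bitwise_and(k,mm))/np.count_nonzero(cv2.bitwise_or(k,mm)),3),round(th,2)))
    print('lid fit',sorted(r)[-3:])
E
python3 - <<'E'
from h import *
st(); lidangle(); c=snap('wrist'); print(blobs(c,(100,110,30),(125,255,255),38)); seq([(635.8,100.1,60,157.6),(635.8,100.1,22,157.6)])
E
```

```text
t 49.23 tcp [633.7  99.3  98.9] toolx [-0.929  0.37   0.001] tooly [ 0.37   0.929 -0.001] z [-0.001 -0.    -1.   ] w 36.4 gf 0.0 f [ 0.9 -0.4  0.2] j [ 0.16  0.6   0.2   1.17 -0.    0.53]
lid fit [(np.float64(0.812), np.float64(1.85)), (np.float64(0.841), np.float64(1.75)), (np.float64(0.896), np.float64(1.8))]
[(array([452., 464.]), array([803.9, 125.6]), array([44.2, 19.1]), 13.0), (array([332., 403.]), array([724.2,  66.8]), array([71.7, 77.1]), 78.3), (array([425., 351.]), array([711.2, 136.7]), array([35.8,  8.2]), 3.0), (array([324., 267.]), array([635.3, 100.5]), array([22.5, 25.1]), 68.3)]
to [635.8 100.1  60.  157.6] : x 0.3 y 0.8 z 39.3 spin 0.7 rows 0.6
to [635.8 100.1  22.  157.6] : x 0.0 y 0.0 z 38.0 spin 0.0 rows 0.6
```

The lid is now at about 1.8 rad. I take the knob.

Request:
jog_arm:
  motion:
    - {"x": 0,"y": 0.8,"z": 30,"spin": 0,"fingers": 0.15}
    - {"x": 0,"y": 0.8,"z": 60,"spin": 0,"fingers": 0.15}
    - {"x": 0,"y": 0.8,"z": 77,"spin": 0,"fingers": 0.15}
    - {"x": 0,"y": 0.8,"z": 77,"spin": 0,"fingers": 0.15}
    - {"x": 0,"y": 0.8,"z": 77,"spin": 0,"fingers": 1}
    - {"x": 0,"y": 0.8,"z": 77,"spin": 0,"fingers": 1}
    - {"x": 0,"y": 0.8,"z": 77,"spin": 0,"fingers": 1}
    - {"x": 0,"y": 0.8,"z": 77,"spin": 0,"fingers": 1}

```text
clock: 50.32
eef_pos: [0.6359, 0.1001, 0.0227]
tool_rot: [0.188, 0.982, 0.0, 0.001]
ft_force: [-0.3, 0.2, 1.1]
grip_width: 0.0226
grasp_force: 61.2
```

Request:
jog_arm:
  motion:
    - {"x": 0,"y": 0,"z": -50,"spin": 0,"fingers": 1}
    - {"x": 0,"y": 0,"z": -90,"spin": 0,"fingers": 1}
    - {"x": 0,"y": 0,"z": -90,"spin": 0,"fingers": 1}

```text
clock: 50.7
eef_pos: [0.6384, 0.1005, 0.1166]
tool_rot: [0.188, 0.982, 0.002, 0.004]
ft_force: [0.3, -0.6, 0.2]
grip_width: 0.0228
grasp_force: 60.9
```

Run:
```python
from h import *
st(); lidangle(); seq([(458.5,-70.5,100,176.8),(458.5,-70.5,18,176.8)])
```

```text
t 50.7 tcp [638.4 100.5 116.6] toolx [-0.929  0.37  -0.008] tooly [0.37  0.929 0.005] z [ 0.009  0.001 -1.   ] w 22.8 gf 60.9 f [ 0.3 -0.6  0.2] j [0.16 0.59 0.23 1.2  0.   0.54]
lid fit [(np.float64(0.745), np.float64(1.85)), (np.float64(0.778), np.float64(1.75)), (np.float64(0.822), np.float64(1.8))]
to [458.5 -70.5 100.  176.8] : x 102.4 y -224.6 z 14.0 spin -18.5 rows 4.0
to [458.5 -70.5  18.  176.8] : x 0.0 y 0.0 z 82.0 spin 0.0 rows 1.3
```

Request:
jog_arm:
  motion:
    - {"x": 102,"y": -225,"z": 30,"spin": 71.5,"fingers": 1}
    - {"x": 102,"y": -225,"z": 30,"spin": 71.5,"fingers": 1}
    - {"x": 102,"y": -225,"z": 30,"spin": 71.5,"fingers": 1}
    - {"x": 102,"y": -225,"z": 30,"spin": 71.5,"fingers": 1}
    - {"x": 102,"y": -225,"z": 30,"spin": 71.5,"fingers": 1}
    - {"x": 102,"y": -225,"z": 30,"spin": 71.5,"fingers": 1}
    - {"x": 102,"y": -225,"z": 30,"spin": 71.5,"fingers": 1}
    - {"x": 102,"y": -225,"z": 30,"spin": 71.5,"fingers": 1}

```text
clock: 51.75
eef_pos: [0.456, -0.0711, 0.0806]
tool_rot: [0.726, 0.687, -0.001, -0.001]
ft_force: [-0.6, 0.5, -0.7]
grip_width: 0.0225
grasp_force: 60.8
```

Run:
```python
from h import *
st(); c=snap('wrist'); z=readout.get_obs()['eef_pos'][2]*1000
print('knob',blobs(c,(100,110,30),(125,255,255),z+15.3)); print('z5',blobs(c,(100,110,30),(125,255,255),5)); seq([(458.5,-70.5,19,86.8)])
```

```text
t 51.75 tcp [456.  -71.1  80.6] toolx [0.055 0.998 0.   ] tooly [ 0.998 -0.055 -0.003] z [-0.003  0.    -1.   ] w 22.5 gf 60.8 f [-0.6  0.5 -0.7] j [-0.15  0.3  -0.34  0.93 -0.    1.47]
knob [(array([325., 419.]), array([ 456.2, -108.1]), array([31.1, 31.7]), 87.0), (array([322., 344.]), array([456.9, -71.6]), array([34.2, 24.1]), 87.0), (array([326., 257.]), array([460.1, -36.5]), array([18.7, 19.9]), 86.9)]
z5 [(array([325., 419.]), array([ 452.3, -192.9]), array([53.5, 54.4]), 87.0), (array([322., 344.]), array([ 453.5, -130.3]), array([58.7, 41.4]), 87.0), (array([326., 257.]), array([459., -70.]), array([32.1, 34.1]), 86.9)]
to [458.5 -70.5  19.   86.8] : x 0.7 y 2.2 z 61.8 spin 0.1 rows 1.0
```

Request:
jog_arm:
  motion:
    - {"x": 0.7,"y": 1.5,"z": 30,"spin": 0,"fingers": 1}
    - {"x": 0.7,"y": 1.5,"z": 50,"spin": 0,"fingers": 1}
    - {"x": 0.7,"y": 1.5,"z": 61,"spin": 0,"fingers": 1}
    - {"x": 0.7,"y": 1.5,"z": 61,"spin": 0,"fingers": 1}
    - {"x": 0.7,"y": 1.5,"z": 61,"spin": 0,"fingers": 1}
    - {"x": 0.7,"y": 1.5,"z": 61,"spin": 0,"fingers": 0.1}
    - {"x": 0.7,"y": 1.5,"z": 61,"spin": 0,"fingers": 0.1}
    - {"x": 0.7,"y": 1.5,"z": 61,"spin": 0,"fingers": 0.1}

```text
clock: 52.8
eef_pos: [0.4591, -0.0707, 0.0211]
tool_rot: [0.727, 0.687, 0.0, 0.0]
ft_force: [0.1, -0.4, -0.7]
grip_width: 0.0385
grasp_force: 0.0
```

Request:
jog_arm:
  motion:
    - {"x": 0,"y": 0,"z": -60,"spin": 0,"fingers": 0.1}
    - {"x": 0,"y": 0,"z": -100,"spin": 0,"fingers": 0.1}
    - {"x": 0,"y": 0,"z": -120,"spin": 0,"fingers": 0.1}
    - {"x": 0,"y": 0,"z": -120,"spin": 0,"fingers": 0.1}

```text
clock: 53.3
eef_pos: [0.4603, -0.0709, 0.1425]
tool_rot: [0.727, 0.687, 0.001, 0.002]
ft_force: [-0.3, 0.1, -0.8]
grip_width: 0.0383
grasp_force: 0.0
```

Run:
```python
from h import *
st(); c=snap('wrist','w12.png'); print('knob z33',blobs(c,(100,110,30),(125,255,255),33)); print('tiles',blobs(c,(100,80,40),(125,255,255),15)); lidangle(); seq([(560,60,160,130),(700,95.5,170,178.1)])
```

```text
t 53.3 tcp [460.3 -70.9 142.5] toolx [ 0.056  0.998 -0.   ] tooly [ 0.998 -0.056  0.005] z [ 0.004 -0.001 -1.   ] w 38.3 gf 0.0 f [-0.3  0.1 -0.8] j [-0.15  0.23 -0.25  1.09 -0.    1.47]
knob z33 [(array([319., 429.]), array([ 449.4, -234.9]), array([40.5, 51.2]), 86.5), (array([320., 367.]), array([ 454.5, -173.2]), array([52. , 51.2]), 86.6), (array([317., 299.]), array([ 455.1, -114.6]), array([51.3, 51.2]), 86.7), (array([318., 231.]), array([459.1, -64.1]), array([33.5, 30.2]), 86.7)]
tiles [(array([319., 429.]), array([ 448.5, -252.4]), array([43.4, 55.6]), 86.5), (array([321., 367.]), array([ 453.8, -186.3]), array([55.8, 55.4]), 86.6), (array([317., 299.]), array([ 454.4, -124. ]), array([56. , 55.6]), 86.8), (array([318., 231.]), array([458.8, -69.4]), array([36.1, 32.7]), 86.2)]
lid fit [(np.float64(0.807), np.float64(1.85)), (np.float64(0.833), np.float64(1.75)), (np.float64(0.886), np.float64(1.8))]
to [560  60 160 130] : x 136.1 y 94.2 z -19.9 spin -43.2 rows 4.0
to [700.   95.5 170.  178.1] : x -62.8 y 130.1 z -10.0 spin -48.1 rows 4.5
```

The knob is released in its pocket. To shut the lid I'll hook its upright edge beside the fin, with one finger on each side, pull it forward, and then press it down.

Run:
```python
from h import *
seq([(600,70,165,88.1),(704,69,165,88.1),(704,69,118,88.1)])
```

```text
to [600.   70.  165.   88.1] : x 148.4 y 133.5 z -24.9 spin -1.3 rows 3.2
to [704.   69.  165.   88.1] : x 2.4 y 104.0 z 0 spin 0.0 rows 1.7
to [704.   69.  118.   88.1] : x 0.0 y 0.0 z 47 spin 0.0 rows 0.8
```

Request:
jog_arm:
  motion:
    - {"x": 148,"y": 133,"z": -25,"spin": -1.3,"fingers": 0.2}
    - {"x": 148,"y": 133,"z": -25,"spin": -1.3,"fingers": 0.2}
    - {"x": 148,"y": 133,"z": -25,"spin": -1.3,"fingers": 0.2}
    - {"x": 148,"y": 133,"z": -25,"spin": -1.3,"fingers": 0.2}
    - {"x": 150,"y": 237,"z": -25,"spin": -1.3,"fingers": 0.2}
    - {"x": 150,"y": 237,"z": -25,"spin": -1.3,"fingers": 0.2}
    - {"x": 150,"y": 237,"z": -25,"spin": -1.3,"fingers": 0.2}
    - {"x": 150,"y": 237,"z": -25,"spin": -1.3,"fingers": 0.2}

```text
clock: 54.4
eef_pos: [0.7023, 0.0651, 0.1637]
tool_rot: [0.719, 0.695, -0.002, -0.001]
ft_force: [-0.2, -0.2, 0.6]
grip_width: 0.0339
grasp_force: 0.0
```

Run:
```python
from h import *
st(); seq([(704,69,118,88.1)])
```

```text
t 54.4 tcp [702.3  65.1 163.7] toolx [ 0.034  0.999 -0.001] tooly [ 0.999 -0.034 -0.004] z [-0.004 -0.    -1.   ] w 33.9 gf 0.0 f [-0.2 -0.2  0.6] j [ 0.09  0.7   0.56  1.43 -0.    1.7 ]
to [704.   69.  118.   88.1] : x 4.0 y 1.5 z 45.7 spin -0.1 rows 0.7
```

Request:
jog_arm:
  motion:
    - {"x": 3,"y": 0.5,"z": 15,"spin": 0,"fingers": 0.2}
    - {"x": 3,"y": 0.5,"z": 28,"spin": 0,"fingers": 0.2}
    - {"x": 3,"y": 0.5,"z": 36,"spin": 0,"fingers": 0.2}
    - {"x": 3,"y": 0.5,"z": 36,"spin": 0,"fingers": 0.2}

```text
clock: 54.9
eef_pos: [0.7035, 0.0687, 0.1286]
tool_rot: [0.719, 0.695, -0.001, -0.001]
ft_force: [-0.6, -0.4, -0.4]
grip_width: 0.0343
grasp_force: 0.0
```

No contact, so the fingers straddle the edge. I go deeper and pull.

Request:
jog_arm:
  motion:
    - {"x": 0,"y": 0,"z": 12,"spin": 0,"fingers": 0.2}
    - {"x": 0,"y": 0,"z": 12,"spin": 0,"fingers": 0.2}
    - {"x": 0,"y": -12,"z": 12,"spin": 0,"fingers": 0.2}
    - {"x": 0,"y": -24,"z": 12,"spin": 0,"fingers": 0.2}
    - {"x": 0,"y": -38,"z": 13,"spin": 0,"fingers": 0.2}
    - {"x": 0,"y": -52,"z": 14,"spin": 0,"fingers": 0.2}
    - {"x": 0,"y": -66,"z": 16,"spin": 0,"fingers": 0.2}
    - {"x": 0,"y": -78,"z": 18,"spin": 0,"fingers": 0.2}

```text
clock: 55.9
eef_pos: [0.6268, 0.0714, 0.1123]
tool_rot: [0.719, 0.695, 0.001, 0.001]
ft_force: [0.5, 0.5, -0.1]
grip_width: 0.0343
grasp_force: 0.4
```

Run:
```python
from h import *
st(); lidangle()
```

```text
t 55.9 tcp [626.8  71.4 112.3] toolx [0.034 0.999 0.   ] tooly [ 0.999 -0.034  0.002] z [ 0.002  0.    -1.   ] w 34.3 gf 0.4 f [ 0.5  0.5 -0.1] j [ 0.11  0.57  0.18  1.18 -0.    1.72]
lid fit [(np.float64(0.893), np.float64(0.4)), (np.float64(0.893), np.float64(0.45)), (np.float64(0.897), np.float64(1.1))]
```

Request:
jog_arm:
  motion:
    - {"x": -2,"y": 0,"z": -40,"spin": 0,"fingers": 0.2}
    - {"x": -2,"y": 0,"z": -40,"spin": 0,"fingers": 1}
    - {"x": -2,"y": 48,"z": -40,"spin": 0,"fingers": 1}
    - {"x": -2,"y": 48,"z": -40,"spin": 0,"fingers": 1}
    - {"x": -2,"y": 48,"z": -15,"spin": 0,"fingers": 1}
    - {"x": -2,"y": 48,"z": 3,"spin": 0,"fingers": 1}
    - {"x": -2,"y": 48,"z": 3,"spin": 0,"fingers": 1}

```text
clock: 56.82
eef_pos: [0.6726, 0.0676, 0.1066]
tool_rot: [0.719, 0.695, -0.002, -0.001]
ft_force: [-0.0, 0.5, 0.0]
grip_width: 0.0002
grasp_force: 0.0
```

Request:
jog_arm:
  motion:
    - {"x": 0,"y": -9,"z": 2,"spin": 0,"fingers": 1}
    - {"x": 0,"y": -17,"z": 4,"spin": 0,"fingers": 1}
    - {"x": 0,"y": -30,"z": 13,"spin": 0,"fingers": 1}
    - {"x": 0,"y": -40,"z": 24,"spin": 0,"fingers": 1}
    - {"x": 0,"y": -48,"z": 36,"spin": 0,"fingers": 1}
    - {"x": 0,"y": -53,"z": 46,"spin": 0,"fingers": 1}
    - {"x": 0,"y": -55,"z": 52,"spin": 0,"fingers": 1}
    - {"x": 0,"y": -55,"z": 54,"spin": 0,"fingers": 1}

```text
clock: 57.82
eef_pos: [0.6191, 0.0696, 0.0546]
tool_rot: [0.719, 0.695, -0.0, -0.0]
ft_force: [-0.1, -0.1, 0.3]
grip_width: -0.0005
grasp_force: 0.2
```

Run:
```python
from h import *
st(); lidangle()
```

```text
t 57.83 tcp [619.1  69.6  54.6] toolx [ 0.034  0.999 -0.   ] tooly [ 0.999 -0.034 -0.001] z [-0.001  0.    -1.   ] w -0.5 gf 0.2 f [-0.1 -0.1  0.3] j [0.11 0.6  0.08 1.05 0.   1.72]
lid fit [(np.float64(0.789), np.float64(0.1)), (np.float64(0.809), np.float64(0.05)), (np.float64(0.839), np.float64(0.0))]
```

Nearly shut. I press down until there is force, then back off to clear ground.

Request:
jog_arm:
  motion:
    - {"x": 0,"y": 0,"z": 3,"spin": 0,"fingers": 1}
    - {"x": 0,"y": 0,"z": 6,"spin": 0,"fingers": 1}
    - {"x": 0,"y": 0,"z": 6,"spin": 0,"fingers": 1}

```text
clock: 58.25
eef_pos: [0.62, 0.0696, 0.0514]
tool_rot: [0.719, 0.695, 0.001, 0.001]
ft_force: [-5.6, 0.0, 11.9]
grip_width: 0.0001
grasp_force: 6.2
```

Request:
jog_arm:
  motion:
    - {"x": 0,"y": 0,"z": -60,"spin": 0,"fingers": 1}
    - {"x": 0,"y": 0,"z": -110,"spin": 0,"fingers": 1}
    - {"x": 0,"y": -100,"z": -120,"spin": 0,"fingers": 1}
    - {"x": 0,"y": -220,"z": -120,"spin": 0,"fingers": 1}
    - {"x": 0,"y": -300,"z": -120,"spin": 0,"fingers": 1}
    - {"x": 0,"y": -300,"z": -120,"spin": 0,"fingers": 1}
    - {"x": 0,"y": -300,"z": -120,"spin": 0,"fingers": 1}
    - {"x": 0,"y": -300,"z": -120,"spin": 0,"fingers": 1}

```text
clock: 59.25
eef_pos: [0.3162, 0.0793, 0.1686]
tool_rot: [0.718, 0.696, -0.001, -0.0]
ft_force: [0.8, 0.1, 0.3]
grip_width: 0.0001
grasp_force: 0.0
```

Run:
```python
from h import *
st(); lidangle(); c=snap('top'); tiles(c); s=snap('scene')
p=c['pixels']; A=cv2.resize(p[130:300,130:500],(800,368),interpolation=cv2.INTER_CUBIC)
B=cv2.resize(s['pixels'][215:375,150:500],(500,229),interpolation=cv2.INTER_CUBIC); B=cv2.copyMakeBorder(B,0,0,0,300,cv2.BORDER_CONSTANT)
cv2.imwrite('pics/final.png',np.vstack([A,B])[:,:,::-1])
```

```text
t 59.25 tcp [316.2  79.3 168.6] toolx [ 0.032  0.999 -0.   ] tooly [ 0.999 -0.032 -0.001] z [-0.001 -0.    -1.   ] w 0.1 gf 0.0 f [0.8 0.1 0.3] j [ 0.25 -0.06 -0.5   1.13  0.    1.85]
lid fit [(np.float64(0.825), np.float64(0.1)), (np.float64(0.848), np.float64(0.05)), (np.float64(0.882), np.float64(0.0))]
blue
[341. 256.] [457.6 -69.9] [30.2 32.7] 88.7
[462. 260.] [ 445.7 -332.4] [54.3 56.6] 86.5
[430. 260.] [ 448.2 -263.1] [54.4 56.9] 87.1
[396. 258.] [ 453.3 -189.7] [54.3 56.7] 87.7
[367. 258.] [ 454.6 -126.1] [56.4 56.9] 86.6
[262. 170.] [653.  100.9] [90.5 91.9] 89.5
[317. 144.] [710.7 -22.7] [26.9 21.1] 89.5
terra
[363. 181.] [ 626.5 -121.9] [139.6  20.6] 89.4
[476.  64.] [ 898.3 -392.9] [85.4 85.7] 60.9
```

View pics/final.png

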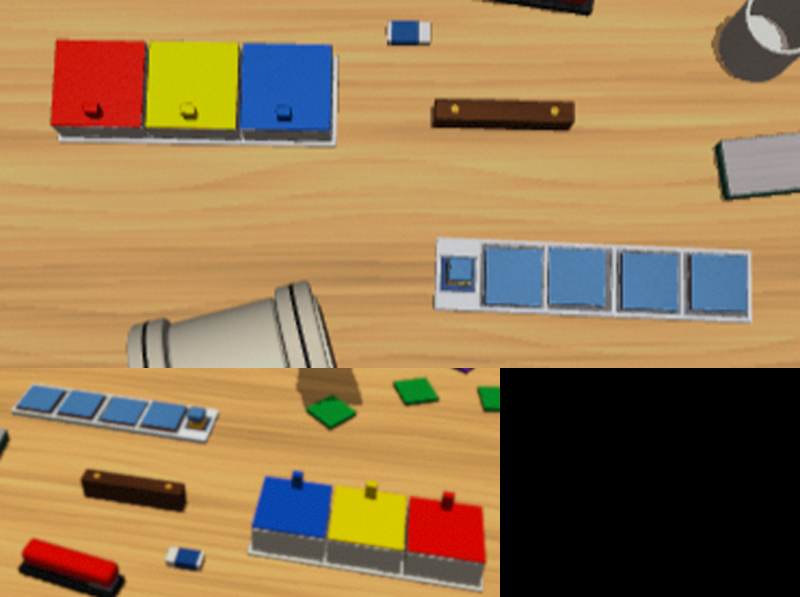

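The final view shows four blue tiles in the tray pockets (row ~278, columns 513–718). The blue knob stands upright in the small pocket at (459,272), all three lids are shut, and the eraser, tin and mug look unmoved. The arm is clear, so I hand in.

```bash
python3 -c "
from workcell import bot
print(bot.job_done())"
```

```text
the job is handed in; nothing more can be done
None
```

I handed the job in at about 59 s: all four tiles are in the tray glaze up, the blue knob is in the small pocket, and all three lids are shut; the hand-in call returned no verdict.

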